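Clip the spare enclosure panels into their docks and park the oil bottle

TASK

Put the microscope enclosure's two loose panels away: take each out of its grey cradle and push it down into the empty clip dock of its own length, until it has snapped past the spring rollers and stands fully home on the slot floor. The tall oil bottle is in the way: slide it along the bench, standing, into its low bracket until it is against the back, without lifting or tipping it. Let go of everything, and leave the panel that is already docked and the other things on the bench where they are.

Things in the scene. Friction and masses are not known exactly. Their poses are not given: they have to be found in the camera images.
- panel_long: Loose black panel with a round window, 160 long (its x) x 10 thick (y) x 110 mm high (z), about 0.2 kg, upright in cradle_a. Origin: centre of its bottom edge; z up. Its bottom 7 mm is a rounded bead 10 mm thick, then a 5 mm neck up to 18 mm, then plain 10 mm plate to the top. The same after half a turn about z.
- panel_short: Loose black panel, 110 long (x) x 10 thick (y) x 130 mm high (z), with a rectangular window; about 0.16 kg; else like panel_long.
- panel_parked: Black panel with vent slots, 135 long (x) x 10 thick (y) x 115 mm high (z), already clipped home in dock_mid. Leave it there. Origin: centre of its bottom edge.
- dock_long: Fixed aluminium clip dock for panel_long, 178 mm long (x), 46 mm wide (y). Origin: centre of its underside, on the bench; z up. Slot along x over the centre, floor at z = 12 mm. End walls and cheeks up to z = 50 mm leave the panel 3 mm play at either end and 1.7 mm at either face; flared lips up to z = 71 mm widen the mouth by about 5 mm all round. The panel may stand either way round.
- dock_short: Fixed clip dock for panel_short, 128 mm long (x); else the same as dock_long. In every dock four sprung white rollers (axes along x at z = 22 mm, 6 mm apart across the slot) part as the panel's bead is pushed down through them with about 10 N, then snap into its neck. Under its weight alone a panel stops about 12 mm too high.
- dock_mid: Fixed clip dock of the same kind, 153 mm long (x), occupied by panel_parked. The three docks stand side by side in any order.
- cradle_a: Fixed grey plastic cradle, 190 long (x) x 46 wide (y) x 44 mm high, that holds panel_long on edge in an open-topped slot along x, 172 mm long and 13 mm wide, floor at z = 8 mm. Origin: centre of its underside.
- cradle_b: The same cradle, holding panel_short, which may stand well off its middle along x.
- oil_bottle: Tall loose round bottle, 56 mm in diameter and 200 mm high, about 0.35 kg, standing on the bench. Origin: centre of its underside; z is its axis. Pushed higher than about 35 mm above the bench it tends to topple.
- bottle_bay: Fixed low U-shaped aluminium bracket, walls 25 mm high, 6 mm thick, open towards its -x, with a flared mouth. Origin: on the bench, where the bottle's axis stands when it is about fully home. From there the back wall's inner face is 29.5 mm along +x and the side walls' inner faces 34 mm to either side along y; the mouth's lips end 14 mm back along -x.
- slide_box: Loose white slide box, 75 (x) x 105 (y) x 30 mm high. Leave it. Origin: centre of its underside.
- lens_jar: Loose clear jar, 52 mm in diameter, 75 mm high. Leave it. Origin: centre of its underside.
- stick_box: Loose white control box, 75 (x) x 100 (y) x 28 mm high, with a 22 mm stick up to 50 mm. Leave it. Origin: centre of its underside.

How it is judged:
By the outcome, as a careful person would: the job done as asked, in the order asked, and still so for the second after the job is handed in, with the robot touching nothing.
It also fails if it takes over 72 s, if anything falls off the work surface, if the arm or the gripper's body presses on something with over 40 N, if the wrist force passes 120 N, or if a joint passes its speed limit or range.

ROBOT

A 7-joint arm with a two-finger parallel gripper is mounted at the origin on the work surface. World frame = base frame: x ahead of the robot, y to its left, z up, the work surface at z = 0. Lengths are in m, angles in rad, forces in N, time in s.
With the tool pointing down it reaches from about 0.4 to 0.85 m from the base axis. Payload 10.4 kg.
Tool frame: the origin (TCP) lies between the finger pads; the fingertips stand 8 mm ahead of it and the grasp point (between the pads) lies 11 mm behind it; z points along the fingers, x is the direction in which the jaws open and shut, and the axes are right-handed (so a half turn about z gives the same grasp; the last joint's range is limited). The gripper opens to 87 mm and grips with 3 to 60 N. Pads are 19 mm wide; open, the fingers measure 117 mm over their backs; the gripper's body (75 mm by 190 mm) begins 51 mm behind the grasp point.
Start: joints at [1.306, 0.332, -0.065, 1.46, 0.022, 1.35, -0.088], TCP at [0.15, -0.607, 0.231] pointing down, gripper open.
Joint ranges: [-2.6, 2.6], [-0.5, 2.12], [-1.47, 1.34], [0.16, 2.42], [-1.27, 4.41], [0.06, 2.06], [-2.6, 2.6]. Speed limits (rad/s): [2.22, 2.22, 2.79, 2.79, 3.14, 3.14, 3.14].

INTERFACE

Orientations are given as a unit quaternion [x, y, z, w].
In Python, from bench import r, viewer gives the robot as it stands.
- The arm moves only by the tool apply_moves, never from a script. Its argument "increments" is a list of rows, each an object with "grip": the closure in counts, from 0 (fully open) to 255 (shut); "xyz": the shift along the tool's x, y, z in mm, a list of three; "rotation": the turn, a rotation vector about the tool's x, y, z in degrees, a list of three. A call has 1 to 5 rows; each row is the pose to reach, as a shift and turn from the pose measured when the call began, along the tool's axes at that moment; what a row does not reach only later rows make up. A row lasts 1/8 s, in which the tool goes at most 62.5 mm and 10.7 degrees, less where a joint would pass 70% of its speed; a pose out of reach is approached as far as the arm can. A call with a gripper value outside its range is refused whole. The fingers move at their own pace and stop on an object; "squeeze" is the grip in N (left out, the last holds). Time passes only in rows, so rows that repeat a pose let the fingers close. It gives the time, the measured TCP pose, the force and the opening at its end, in the units of the state.
- r.read_state(): the state, without advancing time (a new reading comes with each control period).
- viewer.camera(name): name is "scene" or "top" or "wrist"; returns a dict with "img" (420x560x3 uint8, blue, green, red), "range_z" (420x560 float32, m along the optical axis (not along the pixel's ray), 0 where there is no reading), "vertical_fov" (degrees; the focal length in pixels is half the picture's height over the tangent of half this angle, whatever the lens; pixels are square), "cx", "cy" (the principal point, pixels), "D" ([k1, k2, p1, p2, k3] as OpenCV has them; the pictures are not rectified), "rvec" (rotation vector, rad) and "tvec" (3), from world to camera coordinates, as OpenCV has them. Camera axes: x right, y down, z forward; pixel columns grow to the right and rows downward; lengths in m; the calibration is good to about 2 mm. A picture is of the moment at which its call begins.
- r.close_job(): hands the job in, once; it reports no verdict.
The state is a dict: "time": time; "joint_positions": joint angles; "joint_vel": joint speeds; "joint_torque": joint torques, N m; "ee_pos": TCP position; "eef_rot": TCP orientation; "ft_force": force on the tool from outside, world axes, zero at the start; "torque": the same for the moment, N m; "width": finger opening in m.
Only numpy, scipy, OpenCV 4.12 (cv2) and the standard library are available. Lean on these libraries where they do the work, as an engineer would, in place of code of your own. Each camera call takes 0.05 s, during which the arm holds its last target.

## Working session

There is one attempt and no reset: what is moved stays moved. The work goes in short steps, Python scripts to look and compute and a tool call to move; the robot and the scene stay as the last step left them, time stands still between calls to the robot, and variables do not carry over. Pictures are saved under pics/ and viewed, and the job is handed in when it is done.

Besides the shell and the picture viewer there is one more tool, called by a JSON object that holds its "method" and its "body". apply_moves: Moves the arm, as the interface text tells. Its arguments: {"type":"object","properties":{"increments":{"type":"array","items":{"type":"object","properties":{"grip":{"type":"number"},"xyz":{"type":"array","items":{"type":"number"}},"rotation":{"type":"array","items":{"type":"number"}}}}},"squeeze":{"type":"number"}},"required":["increments"]}

```bash
ls; mkdir -p pics
cat > h.py <<'E'
import numpy as np, cv2
from scipy.spatial.transform import Rotation as R
def cam(viewer,name):
    c=viewer.camera(name); c['img']=np.asarray(c['img']); c['range_z']=np.asarray(c['range_z'])
    f=c['img'].shape[0]/2/np.tan(np.radians(c['vertical_fov'])/2)
    c['K']=np.array([[f,0,c['cx']],[0,f,c['cy']],[0,0,1.]]); c['D']=np.array(c['D'],float)
    c['Rm']=cv2.Rodrigues(np.array(c['rvec'],float))[0]; c['t']=np.array(c['tvec'],float).ravel()
    return c
def ray(c,uv):
    uv=np.asarray(uv,float).reshape(-1,1,2)
    n=cv2.undistortPoints(uv,c['K'],c['D']).reshape(-1,2)
    return np.c_[n,np.ones(len(n))]
def onplane(c,uv,z):
    d=ray(c,uv)@c['Rm']; o=-c['Rm'].T@c['t']
    s=(z-o[2])/d[:,2]; return o+d*s[:,None]
def cloud(c):
    h,w=c['range_z'].shape; u,v=np.meshgrid(np.arange(w),np.arange(h))
    d=ray(c,np.c_[u.ravel(),v.ravel()])*c['range_z'].reshape(-1,1)
    P=(d-c['t'])@c['Rm']; P[c['range_z'].ravel()==0]=np.nan
    return P.reshape(h,w,3)
def proj(c,P):
    return cv2.projectPoints(np.asarray(P,float).reshape(-1,1,3),np.array(c['rvec'],float),c['t'],c['K'],c['D'])[0].reshape(-1,2)
def state(r):
    s=r.read_state(); return s
E
python3 - <<'E'
from bench import r,viewer
from h import *
import pickle
print(r.read_state())
D={}
for n in ['scene','top','wrist']:
    c=cam(viewer,n); D[n]=c; cv2.imwrite(f'pics/{n}0.png',c['img'])
    print(n,-c['Rm'].T@c['t'],c['vertical_fov'],c['D'],c['Rm'][2])
pickle.dump(D,open('d0.pkl','wb'))
E
```

```text
pics
{'time': 0.0, 'joint_positions': array([ 1.30639163,  0.33285355, -0.06470862,  1.46095442,  0.02159116,
        1.34991867, -0.08850555]), 'joint_vel': array([-0.0010355 ,  0.00067233,  0.00036942,  0.0011365 ,  0.00086307,
       -0.0001857 ,  0.00049578]), 'joint_torque': array([ 2.09961313e-04, -6.23263407e+01,  2.47175008e-02, -3.89895451e+01,
       -6.12912420e-02,  3.98029271e-02,  1.17875929e-04]), 'ee_pos': array([ 0.1495679 , -0.60643877,  0.22975915]), 'eef_rot': array([ 7.87234353e-01, -6.16653514e-01, -5.83521229e-04, -4.20744585e-04]), 'ft_force': array([-0.23488258,  1.2778258 , -0.43938164]), 'torque': array([-0.01768332, -0.05417603,  0.00966737]), 'width': 0.0868462418370434}
scene [1.12074622 0.33644399 1.05097037] 42.03545719678693 [-0.06690066  0.          0.          0.          0.        ] [-0.4806504  -0.25138522 -0.84010753]
top [0.35966335 0.0256804  1.10000109] 43.8650570834093 [-0.06102844  0.          0.          0.          0.        ] [ 0.17660577  0.01379007 -0.98418506]
wrist [ 0.21150579 -0.59132302  0.38392946] 70.60566603706151 [-0.02983468  0.          0.          0.          0.        ] [-0.23304937 -0.05519294 -0.97089738]
```

View pics/scene0.png

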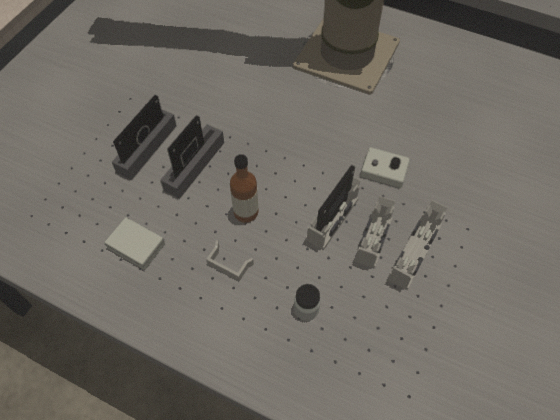

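View pics/top0.png

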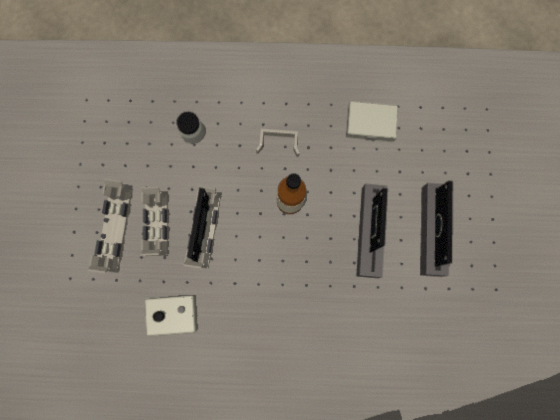

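View pics/wrist0.png

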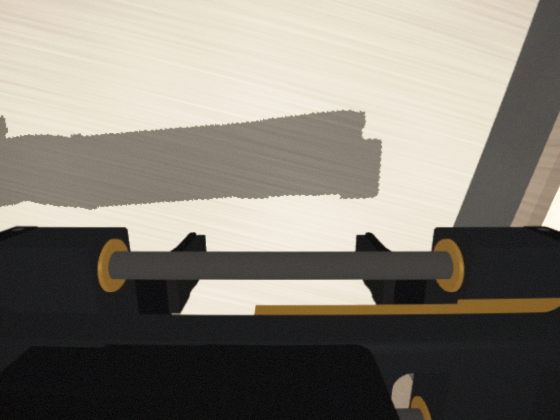

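Top view: +x is up and +y is left. The docks are at the left: long at (110,225), short at (155,222), mid with its panel at (203,228). The cradles are at the right: short panel at (373,230), long at (438,228). The bottle is at (292,190) and the bay at (280,140). Next I measure them with depth.

Run:
```python
from h import *
import pickle
D=pickle.load(open('d0.pkl','rb'))
def rect(name,P):
    rc=cv2.minAreaRect((P[:,:2]*1000).astype(np.float32)); 
    b=cv2.boxPoints(rc); e=[b[1]-b[0],b[2]-b[1]]; e=max(e,key=np.linalg.norm)
    print(name,len(P),'c',np.round(rc[0],1),'size',np.round(rc[1],1),'long yaw',round(np.degrees(np.arctan2(e[1],e[0])),2),'z',np.round(np.percentile(P[:,2],[2,50,98])*1000,1))
for n in ['top','scene']:
    c=D[n]; P=cloud(c)
    H=P[...,2]
    print(n,'bench z', np.nanmedian(H))
    m=((H>0.006)&(P[...,0]>0.3)&(P[...,0]<0.95)&(abs(P[...,1])<0.6)).astype(np.uint8)
    k,lab,st,ce=cv2.connectedComponentsWithStats(m,connectivity=8)
    for i in range(1,k):
        if st[i,4]<40: continue
        q=P[lab==i]; rect(f'{n}{i} px{np.round(ce[i])}',q)
        zt=np.percentile(q[:,2],97)
        if zt>0.055: rect('   top slice',q[q[:,2]>zt-0.006])
```

```text
top bench z 0.0007910186885608955
top294 px[372. 121.] 1749 c [ 757.  -185.5] size [107.1  77.1] long yaw 84.61 z [ 8.8 30.4 35. ]
top333 px[190. 127.] 655 c [724.4 204.1] size [49.2 48.1] long yaw 84.91 z [10.5 73.4 79.7]
   top slice 328 c [727.3 205.1] size [44.6 44. ] long yaw 48.18 z [73.6 76.2 80.6]
top409 px[278. 137.] 342 c [706.   15.7] size [91.4 50.5] long yaw 86.14 z [ 7.1 24.6 29.5]
top588 px[291. 194.] 934 c [590.6 -19.7] size [55.  87.7] long yaw -30.46 z [ 16.4 133.7 202.9]
   top slice 169 c [577.7 -11.5] size [26.2 23.2] long yaw 0.5 z [197.6 201.2 204.3]
top616 px[111. 227.] 2340 c [514.  362.8] size [ 54.6 203.3] long yaw -6.61 z [ 8.7 19.6 71.3]
   top slice 237 c [507.6 361.4] size [ 38.7 190.6] long yaw -6.17 z [64.6 68.  74.3]
top620 px[436. 229.] 2797 c [ 530.9 -325.1] size [ 68.5 211.3] long yaw -2.24 z [ 10.2  47.1 120.7]
   top slice 399 c [ 524.9 -315.3] size [ 10.4 161.4] long yaw -2.35 z [114.3 118.5 122.7]
top633 px[372. 230.] 2414 c [ 515.9 -188.3] size [ 58.1 191.1] long yaw -3.73 z [  8.7  45.7 140.4]
   top slice 330 c [ 527.2 -183.7] size [ 11.1 1
[... 1418 characters left out ...]
 c [517.3 274.1] size [142.4  48.1] long yaw 3.45 z [ 8.6 29.5 70.9]
   top slice 181 c [517.4 273.3] size [142.4  37.1] long yaw 3.5 z [64.2 67.3 73.3]
scene42 px[418. 245.] 1997 c [508.3 363.7] size [ 46.7 191.5] long yaw -5.8 z [ 8.4 21.5 70.7]
   top slice 205 c [508.3 363.5] size [ 37.6 191.5] long yaw -5.75 z [63.6 66.9 73.1]
scene54 px[134. 242.] 1737 c [ 757.4 -184.2] size [108.7  79.3] long yaw 85.11 z [ 8.4 28.6 33. ]
scene63 px[227. 263.] 424 c [706.4  17.6] size [92.  52.8] long yaw 84.9 z [ 6.9 22.3 27.7]
scene77 px[307. 302.] 789 c [729.8 207.9] size [48.8 48.8] long yaw 55.82 z [ 9.7 72.2 77.9]
   top slice 419 c [727.7 207.5] size [45.3 44. ] long yaw 24.98 z [71.8 74.6 78.5]
```

```bash
python3 - <<'E'
from h import *
import pickle
D=pickle.load(open('d0.pkl','rb'))
c=D['top']['img']
cv2.imwrite('pics/t_dock.png',cv2.resize(c[170:280,80:230],None,fx=5,fy=5,interpolation=cv2.INTER_CUBIC))
cv2.imwrite('pics/t_cr.png',cv2.resize(c[120:285,250:470],None,fx=3.6,fy=3.6,interpolation=cv2.INTER_CUBIC))
E
cat >> h.py <<'E'
def tool(yaw,tilt=0.):
    """tool x ~ -y world rotated by yaw(deg); tool leans so z points ahead by tilt"""
    p=np.radians(yaw);t=np.radians(tilt)
    d=np.array([np.cos(p),np.sin(p),0]); z=d*np.sin(t)-np.array([0,0,1])*np.cos(t)
    x=np.array([np.sin(p),-np.cos(p),0]); return np.c_[x,np.cross(z,x),z]
def inc(r,pts,Rt=None):
    s=r.read_state(); R0=R.from_quat(s['eef_rot']).as_matrix(); p0=np.array(s['ee_pos'])
    print('t',s['time'],'tcp',np.round(p0*1000,1),'F',np.round(s['ft_force'],1),'w',round(s['width']*1000,1),'rotvec', None if Rt is None else np.round(R.from_matrix(R0.T@Rt).as_rotvec(degrees=True),1))
    print('q',np.round(np.array(s['joint_positions']),2))
    for p in pts: print(' to',p,'xyz',np.round(R0.T@(np.array(p)-p0*1000),1))
E
python3 - <<'E'
from bench import r
from h import *
inc(r,[[500,-20,260]],tool(8,45))
inc(r,[[300,-350,250]],tool(8,0))
E
```

```text
t 0.15 tcp [ 149.6 -606.5  230. ] F [ 0.7 -0.3  0.3] w 87.1 rotvec [45.   2.4  5.5]
q [ 1.31  0.33 -0.06  1.46  0.02  1.35 -0.09]
 to [500, -20, 260] xyz [-485.6 -480.7  -29.5]
t 0.15 tcp [ 149.6 -606.5  230. ] F [ 0.7 -0.3  0.3] w 87.1 rotvec [0.  0.1 5.9]
q [ 1.31  0.33 -0.06  1.46  0.02  1.35 -0.09]
 to [300, -350, 250] xyz [-213.1 -207.5  -19.8]
```

View pics/t_dock.png

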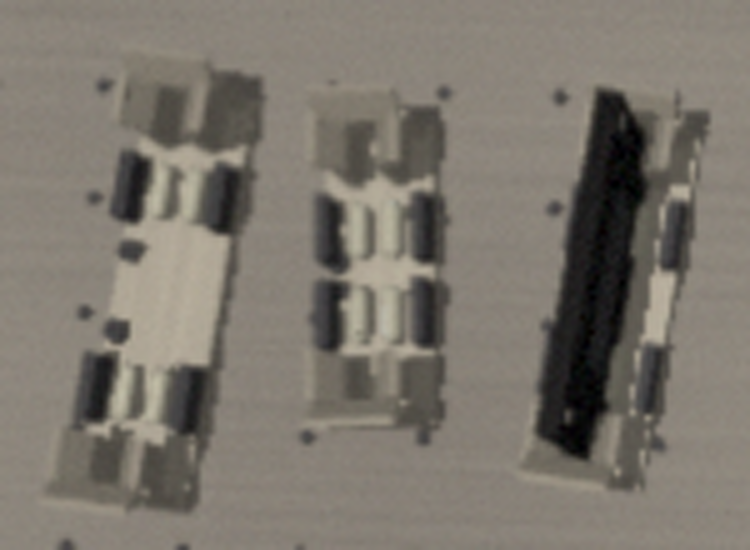

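View pics/t_cr.png

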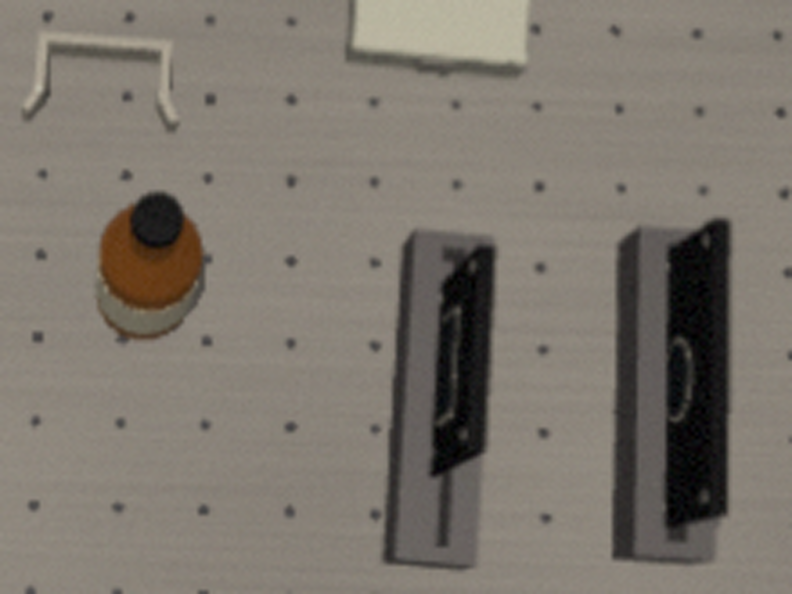

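{"method": "apply_moves", "body": {"increments": [{"xyz":[-42,-42,-4],"rotation":[4,0,1],"grip":167},{"xyz":[-85,-84,-8],"rotation":[8,0,2],"grip":167},{"xyz":[-128,-126,-12],"rotation":[12,0,3],"grip":167},{"xyz":[-171,-168,-16],"rotation":[16,0,4],"grip":167},{"xyz":[-214,-210,-20],"rotation":[20,0,5],"grip":167}]}}

```text
time: 0.78
ee_pos: [0.303, -0.3467, 0.2502]
eef_rot: [0.747, -0.641, 0.107, -0.138]
ft_force: [0.4, 0.3, -0.1]
width: 0.0452
```

Run:
```python
from bench import r
from h import *
inc(r,[[500,-20,260]],tool(8,45))
```

```text
t 0.775 tcp [ 303.  -346.7  250.2] F [ 0.4  0.3 -0.1] w 45.2 rotvec [24.9  1.3  0.3]
q [ 1.23 -0.12 -0.22  1.96 -0.38  1.2  -0.28]
 to [500, -20, 260] xyz [-292.4 -232.1   79.5]
```

{"method": "apply_moves", "body": {"increments": [{"xyz":[-40,-31,11],"rotation":[5,0,0],"grip":167},{"xyz":[-84,-66,23],"rotation":[10,0,0],"grip":167},{"xyz":[-128,-101,35],"rotation":[15,0.5,0],"grip":167},{"xyz":[-172,-136,47],"rotation":[20,1,0],"grip":167},{"xyz":[-216,-171,59],"rotation":[25,1,0],"grip":167}]}}

```text
time: 1.4
ee_pos: [0.4429, -0.1157, 0.2565]
eef_rot: [0.701, -0.606, 0.246, -0.283]
ft_force: [0.5, -0.1, 0.1]
width: 0.0301
```

Run:
```python
from bench import r
from h import *
inc(r,[[510,-20,200],[510,-20,26]],tool(8,45))
```

```text
t 1.4 tcp [ 442.9 -115.7  256.5] F [ 0.5 -0.1  0.1] w 30.1 rotvec [0.9 0.1 0.3]
q [ 0.86 -0.49 -0.31  2.37 -0.9   0.8  -0.38]
 to [510, -20, 200] xyz [-85.2 -18.3  96.2]
 to [510, -20, 26] xyz [-85.5 102.7 221.2]
```

{"method": "apply_moves", "body": {"increments": [{"xyz":[-30,-20,20],"rotation":[0,0,0],"grip":167},{"xyz":[-60,-30,55],"rotation":[1,0,0],"grip":167},{"xyz":[-85,-18,96],"rotation":[1,0,0],"grip":167},{"xyz":[-85,-18,96],"rotation":[1,0,0],"grip":167}]}}

```text
time: 1.9
ee_pos: [0.5085, -0.0177, 0.197]
eef_rot: [0.7, -0.603, 0.249, -0.289]
ft_force: [-0.8, -0.0, 0.4]
width: 0.0299
```

Run:
```python
from bench import r
from h import *
inc(r,[[510,-20,120],[510,-20,26]],tool(8,45))
```

```text
t 1.9 tcp [508.5 -17.7 197. ] F [-0.8 -0.   0.4] w 29.9 rotvec [0.1 0.3 0.4]
q [ 0.73 -0.37 -0.58  2.41 -1.01  0.44 -0.52]
 to [510, -20, 120] xyz [ 2.5 53.5 55.4]
 to [510, -20, 26] xyz [  2.4 119.8 122. ]
```

{"method": "apply_moves", "body": {"increments": [{"xyz":[1,18,19],"grip":167},{"xyz":[2,36,37],"grip":167},{"xyz":[2,54,55],"grip":167},{"xyz":[2,54,55],"grip":167}]}}

```text
$.increments[0]: bad value
```

Run:
```python
from bench import r
from h import *
inc(r,[[510,-20,26]],tool(8,45))
```

```text
t 1.9 tcp [508.5 -17.7 197. ] F [-0.8 -0.   0.4] w 29.9 rotvec [0.1 0.3 0.4]
q [ 0.73 -0.37 -0.58  2.41 -1.01  0.44 -0.52]
 to [510, -20, 26] xyz [  2.4 119.8 122. ]
```

{"method": "apply_moves", "body": {"increments": [{"xyz":[1,18,19],"rotation":[0,0,0],"grip":167},{"xyz":[2,36,37],"rotation":[0,0,0],"grip":167},{"xyz":[2,54,55],"rotation":[0,0,0],"grip":167},{"xyz":[2,54,55],"rotation":[0,0,0],"grip":167}]}}

```text
time: 2.4
ee_pos: [0.5261, -0.022, 0.1298]
eef_rot: [0.704, -0.607, 0.239, -0.281]
ft_force: [0.1, 1.3, 0.9]
width: 0.03
```

Run:
```python
from bench import r
from h import *
inc(r,[[510,-20,26]],tool(8,45))
```

```text
t 2.4 tcp [526.1 -22.  129.8] F [0.1 1.3 0.9] w 30.0 rotvec [1.7 0.6 0.2]
q [ 0.9  -0.17 -0.79  2.42 -1.27  0.28 -0.21]
 to [510, -20, 26] xyz [-3.9 82.6 64.8]
```

Run:
```python
from bench import r
from h import *
inc(r,[[512,-20,150]],tool(8,35))
```

```text
t 2.4 tcp [526.1 -22.  129.8] F [0.1 1.3 0.9] w 30.0 rotvec [-8.3  0.6  0.3]
q [ 0.9  -0.17 -0.79  2.42 -1.27  0.28 -0.21]
 to [512, -20, 150] xyz [ -4.2  -3.9 -24. ]
```

{"method": "apply_moves", "body": {"increments": [{"xyz":[-4,-4,-24],"rotation":[-4,0,0],"grip":167},{"xyz":[-4,-4,-24],"rotation":[-9,0.6,0],"grip":167},{"xyz":[-4,-4,-24],"rotation":[-9,0.6,0],"grip":167}]}}

```text
time: 2.78
ee_pos: [0.5134, -0.0209, 0.1525]
eef_rot: [0.723, -0.625, 0.197, -0.222]
ft_force: [-0.0, 0.2, -0.9]
width: 0.0301
```

Run:
```python
from bench import r
from h import *
inc(r,[[512,-20,80],[512,-20,26]],tool(8,35))
```

```text
t 2.775 tcp [513.4 -20.9 152.5] F [-0.   0.2 -0.9] w 30.1 rotvec [ 0.5 -0.2  0.4]
q [ 1.07 -0.26 -0.94  2.3  -0.74  0.5  -0.77]
 to [512, -20, 80] xyz [-1.7 42.1 59.1]
 to [512, -20, 26] xyz [ -2.1  72.7 103.6]
```

{"method": "apply_moves", "body": {"increments": [{"xyz":[-1,14,20],"rotation":[0,0,0],"grip":167},{"xyz":[-1,28,40],"rotation":[0,0,0],"grip":167},{"xyz":[-2,42,59],"rotation":[0,0,0],"grip":167},{"xyz":[-2,42,59],"rotation":[0,0,0],"grip":167}]}}

```text
time: 3.28
ee_pos: [0.5102, -0.0194, 0.0783]
eef_rot: [0.723, -0.625, 0.195, -0.222]
ft_force: [-0.8, -0.5, 0.4]
width: 0.0303
```

Run:
```python
from bench import r
from h import *
inc(r,[[512,-20,26]],tool(8,35))
```

```text
t 3.275 tcp [510.2 -19.4  78.3] F [-0.8 -0.5  0.4] w 30.3 rotvec [ 0.7 -0.1  0.3]
q [ 1.13 -0.04 -1.08  2.37 -0.61  0.24 -0.84]
 to [512, -20, 26] xyz [ 0.7 28.1 44.2]
```

{"method": "apply_moves", "body": {"increments": [{"xyz":[0,6,20],"rotation":[0,0,0],"grip":167},{"xyz":[0,14,36],"rotation":[0,0,0],"grip":167},{"xyz":[0,21,50],"rotation":[0,0,0],"grip":167},{"xyz":[0,21,50],"rotation":[0,0,0],"grip":167}]}}

```text
time: 3.78
ee_pos: [0.5206, -0.0184, 0.0264]
eef_rot: [0.723, -0.625, 0.194, -0.22]
ft_force: [-0.9, 0.6, 0.5]
width: 0.03
```

Run:
```python
from bench import r,viewer
from h import *
inc(r,[[522,-20,26]],tool(8,35))
c=cam(viewer,'scene'); cv2.imwrite('pics/s1.png',cv2.resize(c['img'][90:300,150:430],None,fx=2.8,fy=2.8))
```

```text
t 3.775 tcp [520.6 -18.4  26.4] F [-0.9  0.6  0.5] w 30.0 rotvec [ 0.9 -0.1  0.4]
q [ 0.83  0.16 -0.84  2.38  0.39  0.07 -1.77]
 to [522, -20, 26] xyz [ 1.8 -0.7  1. ]
```

View pics/s1.png

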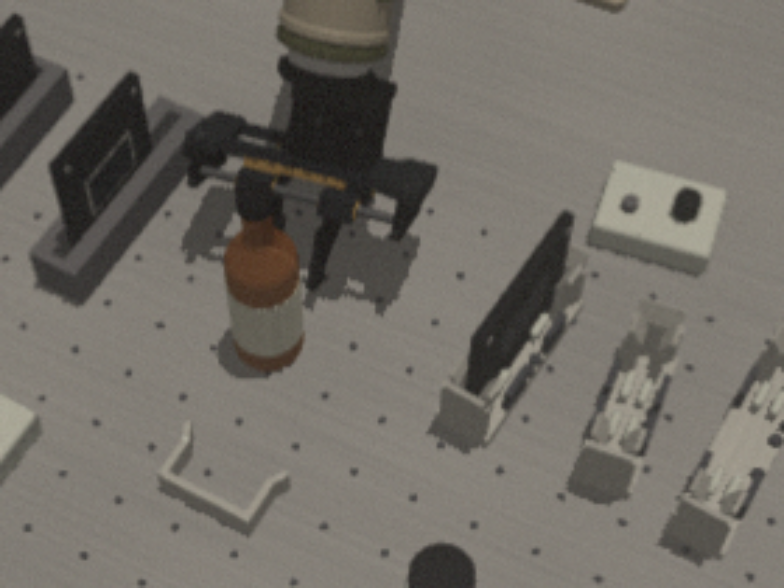

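Run:
```python
from bench import r,viewer
from h import *
inc(r,[[530,-17,26],[539,-16,26],[547,-14.5,26],[555,-11.5,26],[563,-8,26]],tool(8,35))
```

```text
t 3.825 tcp [520.8 -18.6  26.8] F [0.5 0.5 0.7] w 30.1 rotvec [ 0.9 -0.1  0.4]
q [ 0.84  0.16 -0.85  2.38  0.4   0.07 -1.78]
 to [530, -17, 26] xyz [-0.3 -7.3  5.9]
 to [539, -16, 26] xyz [  0.  -14.8  10.9]
 to [547, -14.5, 26] xyz [ -0.3 -21.5  15.5]
 to [555, -11.5, 26] xyz [ -2.2 -28.4  20.2]
 to [563, -8, 26] xyz [ -4.5 -35.4  24.9]
```

{"method": "apply_moves", "body": {"increments": [{"xyz":[0,-7,6],"rotation":[0,0,0],"grip":167},{"xyz":[0,-15,11],"rotation":[0,0,0],"grip":167},{"xyz":[0,-21,15],"rotation":[0,0,0],"grip":167},{"xyz":[-2,-28,20],"rotation":[0,0,0],"grip":167},{"xyz":[-4,-35,25],"rotation":[0,0,0],"grip":167}]}}

```text
time: 4.45
ee_pos: [0.5631, -0.0101, 0.0267]
eef_rot: [0.723, -0.626, 0.195, -0.219]
ft_force: [-1.2, -1.3, 2.3]
width: 0.03
```

Run:
```python
from bench import r,viewer
from h import *
inc(r,[[571,-5,26],[580,-1,26],[589,3.,26],[598,7,26],[607,11,26]],tool(8,35))
c=cam(viewer,'scene'); cv2.imwrite('pics/s2.png',cv2.resize(c['img'][90:300,150:430],None,fx=2.8,fy=2.8))
```

```text
t 4.45 tcp [563.1 -10.1  26.7] F [-1.2 -1.3  2.3] w 30.0 rotvec [ 0.9 -0.3  0.3]
q [ 0.51  0.21 -0.55  2.3   0.48  0.08 -1.9 ]
 to [571, -5, 26] xyz [-4.  -6.7  5.4]
 to [580, -1, 26] xyz [ -6.7 -14.5  10.7]
 to [589, 3.0, 26] xyz [ -9.4 -22.4  16. ]
 to [598, 7, 26] xyz [-12.1 -30.2  21.3]
 to [607, 11, 26] xyz [-14.8 -38.1  26.6]
```

View pics/s2.png

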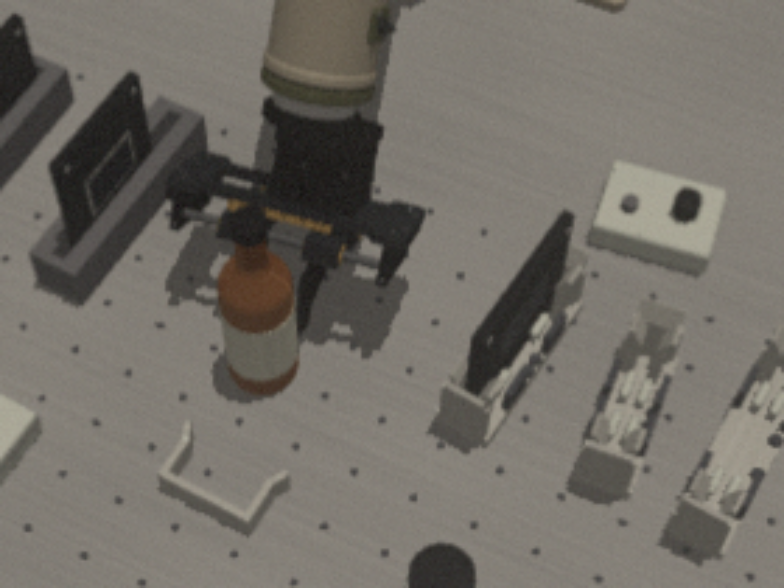

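The bottle is upright at about (258,300) in the crop and the fingers are behind it. I keep pushing.

{"method": "apply_moves", "body": {"increments": [{"xyz":[-4,-7,5],"rotation":[0,0,0],"grip":167},{"xyz":[-7,-15,10],"rotation":[0,0,0],"grip":167},{"xyz":[-10,-23,16],"rotation":[0,0,0],"grip":167},{"xyz":[-13,-31,21],"rotation":[0,0,0],"grip":167},{"xyz":[-16,-39,27],"rotation":[0,0,0],"grip":167}]}}

```text
time: 5.12
ee_pos: [0.6091, 0.0125, 0.0272]
eef_rot: [0.722, -0.626, 0.196, -0.219]
ft_force: [-1.4, -1.5, 0.6]
width: 0.03
```

```bash
cat >> h.py <<'E'
def bottle(viewer):
    for n in ['top','scene']:
        c=cam(viewer,n); P=cloud(c); b=c['img'].astype(int)
        m=(P[...,2]>.180)&(P[...,2]<.206)&(P[...,0]>.55)&(P[...,0]<.73)&(abs(P[...,1])<.08)
        q=P[m]; q=q[q[:,2]>.193]
        if len(q)>20:
            rc=cv2.minAreaRect((q[:,:2]*1000).astype(np.float32)); print(n,'cap',len(q),np.round(rc[0],1),np.round(rc[1],1))
    return c
E
python3 - <<'E'
from bench import r,viewer
from h import *
inc(r,[[615,13,26],[623,14.5,26],[632,14,26],[640,13.5,26],[648,13,26]],tool(8,35))
bottle(viewer)
E
```

```text
t 5.125 tcp [609.1  12.5  27.2] F [-1.4 -1.5  0.6] w 30.0 rotvec [ 0.8 -0.4  0.3]
q [ 0.27  0.27 -0.37  2.2   0.57  0.11 -2.03]
 to [615, 13, 26] xyz [ 0.3 -4.2  4.3]
 to [623, 14.5, 26] xyz [ -0.1 -10.9   8.8]
 to [632, 14, 26] xyz [  1.7 -18.2  13.8]
 to [640, 13.5, 26] xyz [  3.3 -24.7  18.2]
 to [648, 13, 26] xyz [  4.9 -31.2  22.7]
top cap 168 [644.8  17.5] [25.2 25.4]
scene cap 146 [648.9  22.4] [24.6 24.5]
```

{"method": "apply_moves", "body": {"increments": [{"xyz":[0,-5,4],"rotation":[0,0,0],"grip":167},{"xyz":[0,-11,9],"rotation":[0,0,0],"grip":167},{"xyz":[1,-18,14],"rotation":[0,0,0],"grip":167},{"xyz":[3,-25,18],"rotation":[0,0,0],"grip":167},{"xyz":[5,-31,23],"rotation":[0,0,0],"grip":167}]}}

```text
time: 5.85
ee_pos: [0.6493, 0.0137, 0.026]
eef_rot: [0.723, -0.625, 0.196, -0.22]
ft_force: [-1.8, 0.3, 1.3]
width: 0.0302
```

Run:
```python
from bench import r,viewer
from h import *
inc(r,[[656,13,26],[660,12.5,26],[663,12.5,26],[665,12.5,26]],tool(8,35))
c=bottle(viewer); cv2.imwrite('pics/s3.png',cv2.resize(c['img'][90:300,150:430],None,fx=2.8,fy=2.8))
```

```text
t 5.85 tcp [649.3  13.7  26. ] F [-1.8  0.3  1.3] w 30.2 rotvec [ 0.7 -0.3  0.4]
q [ 0.26  0.34 -0.36  2.11  0.58  0.14 -2.03]
 to [656, 13, 26] xyz [ 1.6 -5.4  3.7]
 to [660, 12.5, 26] xyz [ 2.7 -8.6  5.9]
 to [663, 12.5, 26] xyz [  3.1 -11.1   7.5]
 to [665, 12.5, 26] xyz [  3.4 -12.7   8.6]
top cap 201 [626.3   7.1] [143.9  77.5]
scene cap 277 [626.4   5.9] [148.4  81.3]
```

View pics/s3.png

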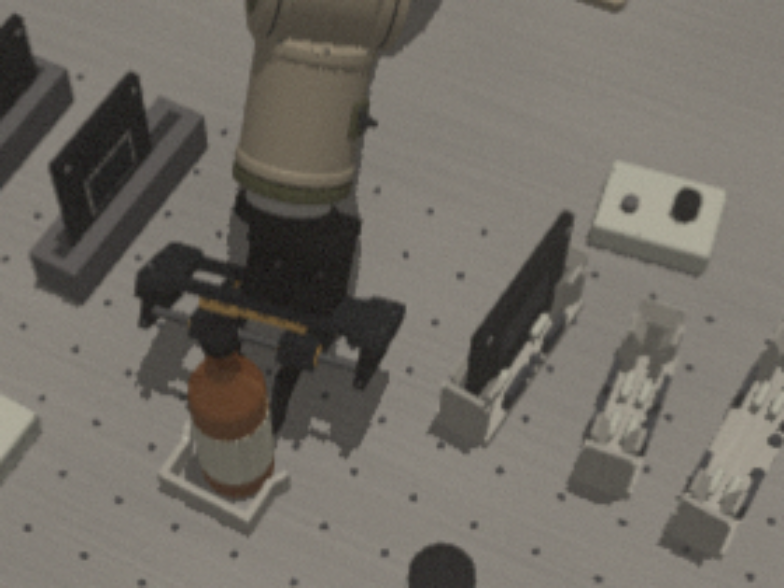

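The bottle is entering the bay at (228,430). I push slowly until the force rises.

{"method": "apply_moves", "body": {"increments": [{"xyz":[1,-4,3],"rotation":[0,0,0],"grip":167},{"xyz":[2,-7,5],"rotation":[0,0,0],"grip":167},{"xyz":[3,-9,6],"rotation":[0,0,0],"grip":167},{"xyz":[3,-11,7],"rotation":[0,0,0],"grip":167}]}}

```text
time: 6.45
ee_pos: [0.6618, 0.0123, 0.0255]
eef_rot: [0.723, -0.626, 0.195, -0.219]
ft_force: [-11.1, 0.1, 3.9]
width: 0.0297
```

Run:
```python
from bench import r,viewer
from h import *
inc(r,[[665,12.5,26],[666,12.5,26],[668,12.5,26]],tool(8,35))
c=bottle(viewer); cv2.imwrite('pics/s4.png',cv2.resize(c['img'][150:300,170:370],None,fx=3.9,fy=3.9))
```

```text
t 6.45 tcp [661.8  12.3  25.5] F [-11.1   0.1   3.9] w 29.7 rotvec [ 0.8 -0.3  0.3]
q [ 0.27  0.37 -0.37  2.08  0.57  0.15 -2.01]
 to [665, 12.5, 26] xyz [ 0.2 -2.9  1.4]
 to [666, 12.5, 26] xyz [ 0.4 -3.7  1.9]
 to [668, 12.5, 26] xyz [ 0.7 -5.4  3.1]
top cap 214 [632.5   3.4] [154.9  82.7]
scene cap 294 [632.3   8.9] [156.2  82.3]
```

View pics/s4.png

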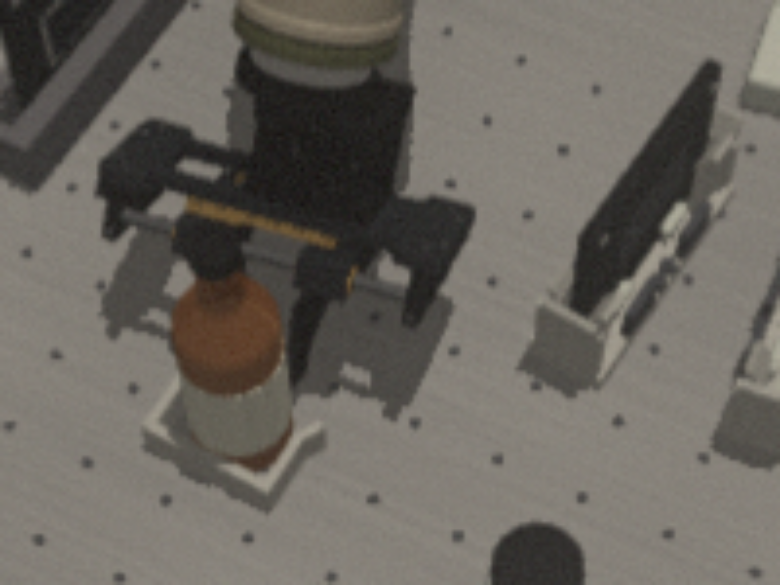

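{"method": "apply_moves", "body": {"increments": [{"xyz":[0,12,-8],"rotation":[0,0,0],"grip":167},{"xyz":[0,40,-28],"rotation":[-4,0,0],"grip":167},{"xyz":[0,30,-75],"rotation":[-12,0,0],"grip":120},{"xyz":[0,10,-120],"rotation":[-20,0,0],"grip":60},{"xyz":[20,-10,-170],"rotation":[-28,0,0],"grip":0}]}}

```text
time: 7.18
ee_pos: [0.5797, -0.0151, 0.1629]
eef_rot: [0.754, -0.654, 0.045, -0.045]
ft_force: [1.7, 0.2, -1.5]
width: 0.0522
```

Run:
```python
from bench import r,viewer
from h import *
inc(r,[[540,-150,260],[512,-313.5,240]],tool(-2.6,0))
c=bottle(viewer); cv2.imwrite('pics/s5.png',cv2.resize(c['img'][150:300,170:370],None,fx=3.9,fy=3.9))
c=cam(viewer,'top'); cv2.imwrite('pics/t5.png',cv2.resize(c['img'][80:280,200:460],None,fx=2.9,fy=2.9))
```

```text
t 7.175 tcp [579.7 -15.1 162.9] F [ 1.7  0.2 -1.5] w 52.2 rotvec [-7.3  0.1 10.7]
q [ 0.64  0.29 -0.8   1.75  0.24  1.07 -1.66]
 to [540, -150, 260] xyz [ 128.9   45.7 -102.4]
 to [512, -313.5, 240] xyz [286.6  98.8 -87.4]
top cap 100 [699.9  17.9] [18.  23.7]
scene cap 219 [641.5 -11.4] [139.4  80.8]
```

View pics/t5.png

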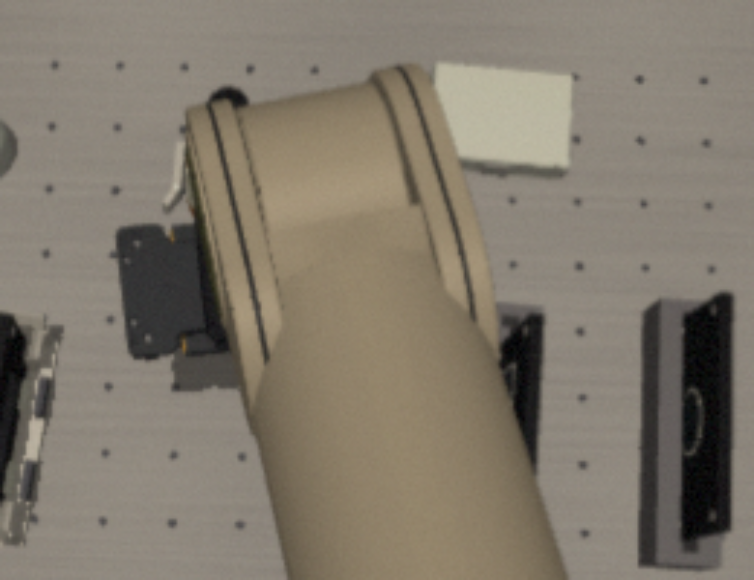

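{"method": "apply_moves", "body": {"increments": [{"xyz":[5,5,-50],"rotation":[-3,0,3],"grip":0},{"xyz":[30,20,-90],"rotation":[-7,0,6],"grip":0},{"xyz":[70,33,-110],"rotation":[-7,0,10],"grip":0},{"xyz":[120,50,-110],"rotation":[-7,0,11],"grip":0},{"xyz":[175,65,-110],"rotation":[-7,0,11],"grip":0}]}}

```text
time: 7.95
ee_pos: [0.5277, -0.2006, 0.2648]
eef_rot: [-0.688, 0.725, -0.004, 0.005]
ft_force: [1.3, -1.0, -0.2]
width: 0.0871
```

Run:
```python
from bench import r,viewer
from h import *
inc(r,[[512,-313.5,250]],tool(-2.6,0))
c=bottle(viewer)
```

```text
t 7.95 tcp [ 527.7 -200.6  264.8] F [ 1.3 -1.  -0.2] w 87.1 rotvec [-0.8  0.1 -0.4]
q [ 0.86  0.24 -0.68  1.56  0.15  1.39 -1.45]
 to [512, -313.5, 250] xyz [113.6  10.   14.5]
top cap 168 [696.1  17.7] [24.5 26. ]
scene cap 154 [696.  20.] [26.3 24.4]
```

{"method": "apply_moves", "body": {"increments": [{"xyz":[55,5,5],"rotation":[0,0,0],"grip":0},{"xyz":[110,4,10],"rotation":[-1,0,0],"grip":0},{"xyz":[114,4,10],"rotation":[-1,0,0],"grip":0}]}}

```text
time: 8.43
ee_pos: [0.5125, -0.3251, 0.2505]
eef_rot: [-0.682, 0.731, 0.003, -0.003]
ft_force: [-0.2, 0.4, -0.5]
width: 0.0868
```

```bash
cat >> h.py <<'E'
def rect(name,P):
    rc=cv2.minAreaRect((P[:,:2]*1000).astype(np.float32)); 
    b=cv2.boxPoints(rc); e=[b[1]-b[0],b[2]-b[1]]; e=max(e,key=np.linalg.norm)
    print(name,len(P),'c',np.round(rc[0],1),'size',np.round(rc[1],1),'yaw',round(np.degrees(np.arctan2(e[1],e[0])),2),'z',np.round(np.percentile(P[:,2],[2,50,98])*1000,1))
def sl(name,P,box,z):
    m=(P[...,0]>box[0])&(P[...,0]<box[1])&(P[...,1]>box[2])&(P[...,1]<box[3])&(P[...,2]>z[0])&(P[...,2]<z[1])
    if m.sum()>10: rect(name,P[m])
    return m
E
python3 - <<'E'
from bench import r,viewer
from h import *
inc(r,[[520,-313.5,100]],tool(-2.6,0))
c=cam(viewer,'wrist'); P=cloud(c); cv2.imwrite('pics/w6.png',c['img'])
sl('panel',P,[.4,.65,-.36,-.27],[.112,.125])
c=cam(viewer,'top'); P=cloud(c); sl('panel t',P,[.4,.65,-.36,-.27],[.112,.126])
E
```

```text
t 8.425 tcp [ 512.5 -325.1  250.5] F [-0.2  0.4 -0.5] w 86.8 rotvec [ 0.5 -0.  -1.4]
q [ 0.95  0.35 -0.6   1.45  0.2   1.41 -1.29]
 to [520, -313.5, 100] xyz [-12.2  -8.  150.5]
panel 1509 c [ 531.  -316.2] size [ 10.7 144.3] yaw -2.34 z [116.1 117.8 119.4]
panel t 191 c [ 479.8 -313. ] size [ 9.1 70.9] yaw -1.85 z [112.3 118.3 122.1]
```

View pics/w6.png

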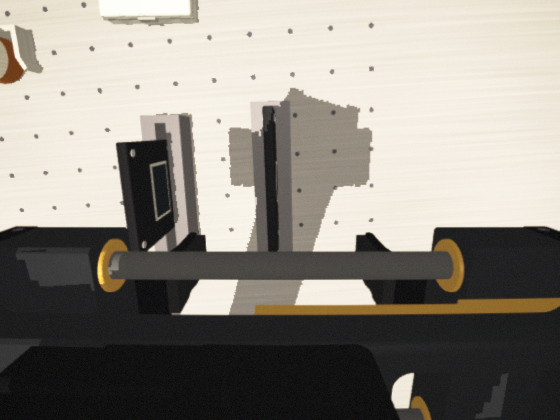

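Run:
```python
from bench import r,viewer
from h import *
inc(r,[[524,-315,150],[524,-315,92]],tool(-2.4,0))
```

```text
t 8.525 tcp [ 514.4 -320.6  252. ] F [ 0.5 -0.1 -0.1] w 86.6 rotvec [ 0.4  0.  -1.3]
q [ 0.95  0.34 -0.6   1.45  0.2   1.41 -1.29]
 to [524, -315, 150] xyz [ -6.1  -9.9 101.9]
 to [524, -315, 92] xyz [ -6.1 -10.3 159.9]
```

{"method": "apply_moves", "body": {"increments": [{"xyz":[-6,-10,40],"rotation":[0.4,0,-1.3],"grip":0},{"xyz":[-6,-10,90],"rotation":[0.4,0,-1.3],"grip":0},{"xyz":[-6,-10,135],"rotation":[0.4,0,-1.3],"grip":0},{"xyz":[-6,-10,160],"rotation":[0.4,0,-1.3],"grip":0},{"xyz":[-6,-10,160],"rotation":[0.4,0,-1.3],"grip":0}]}}

```text
time: 9.15
ee_pos: [0.5229, -0.3125, 0.0902]
eef_rot: [-0.693, 0.721, 0.002, 0.0]
ft_force: [-1.0, -0.9, 0.2]
width: 0.0872
```

Run:
```python
from bench import r,viewer
from h import *
inc(r,[[524,-315,92]],tool(-2.4,0))
c=cam(viewer,'scene'); cv2.imwrite('pics/s7.png',cv2.resize(c['img'][70:220,90:290],None,fx=3.9,fy=3.9))
c=cam(viewer,'wrist'); cv2.imwrite('pics/w7.png',c['img'])
```

```text
t 9.15 tcp [ 522.9 -312.5   90.2] F [-1.  -0.9  0.2] w 87.2 rotvec [0.1 0.2 0.2]
q [ 0.92  0.48 -0.58  1.63  0.28  1.12 -1.34]
 to [524, -315, 92] xyz [ 2.5 -1.2 -1.8]
```

View pics/s7.png

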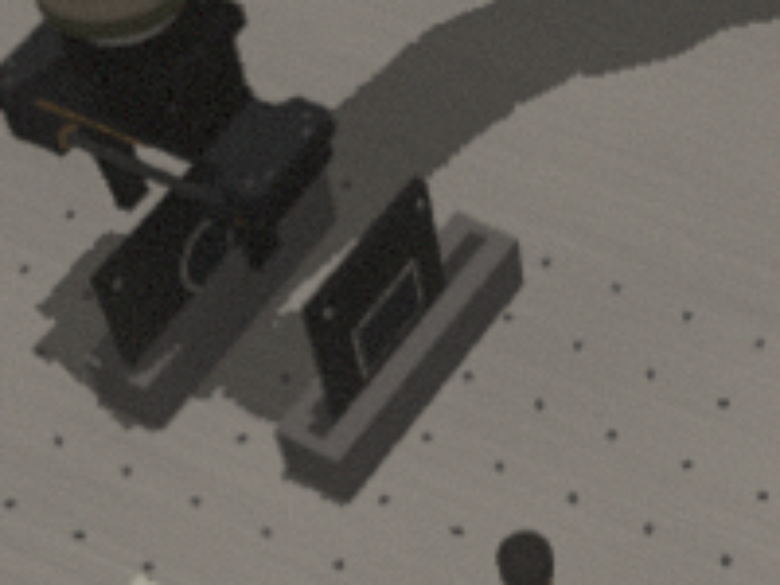

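View pics/w7.png

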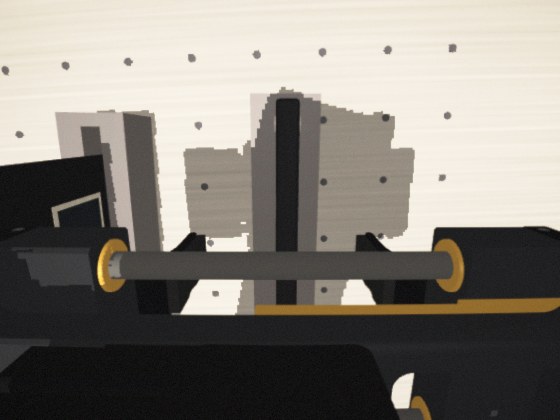

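{"method": "apply_moves", "body": {"increments": [{"xyz":[2.5,-1,0],"rotation":[0,0,0],"grip":120},{"xyz":[2.5,-1,0],"rotation":[0,0,0],"grip":200},{"xyz":[2.5,-1,0],"rotation":[0,0,0],"grip":255},{"xyz":[2.5,-1,0],"rotation":[0,0,0],"grip":255},{"xyz":[2.5,-1,0],"rotation":[0,0,0],"grip":255}], "squeeze": 50}}

```text
time: 9.88
ee_pos: [0.5254, -0.3166, 0.0931]
eef_rot: [-0.693, 0.721, -0.0, 0.001]
ft_force: [0.7, -0.3, -0.3]
width: 0.0452
```

Run:
```python
from bench import r,viewer
from h import *
inc(r,[[524,-315,92]],tool(-2.4,0))
```

```text
t 9.875 tcp [ 525.4 -316.6   93.1] F [ 0.7 -0.3 -0.3] w 45.2 rotvec [-0.1  0.   0.1]
q [ 0.92  0.48 -0.58  1.63  0.28  1.12 -1.34]
 to [524, -315, 92] xyz [-1.5  1.4  1.1]
```

Still closing; I hold for a few more rows.

{"method": "apply_moves", "body": {"increments": [{"xyz":[0,0,0],"rotation":[0,0,0],"grip":255},{"xyz":[0,0,0],"rotation":[0,0,0],"grip":255},{"xyz":[0,0,0],"rotation":[0,0,0],"grip":255},{"xyz":[0,0,0],"rotation":[0,0,0],"grip":255},{"xyz":[0,0,0],"rotation":[0,0,0],"grip":255}], "squeeze": 50}}

```text
time: 10.5
ee_pos: [0.5254, -0.3165, 0.093]
eef_rot: [-0.693, 0.721, -0.0, 0.001]
ft_force: [-0.6, 0.7, -0.2]
width: 0.0097
```

Run:
```python
from bench import r,viewer
from h import *
inc(r,[[524,-315,300],[510,-100,330]],tool(-2.4,0))
```

```text
t 10.5 tcp [ 525.4 -316.5   93. ] F [-0.6  0.7 -0.2] w 9.7 rotvec [-0.1  0.   0.1]
q [ 0.92  0.48 -0.58  1.63  0.28  1.12 -1.34]
 to [524, -315, 300] xyz [  -1.5    1.2 -207. ]
 to [510, -100, 330] xyz [-215.8   23.7 -236.9]
```

{"method": "apply_moves", "body": {"increments": [{"xyz":[0,0,-25],"rotation":[0,0,0],"grip":255},{"xyz":[0,0,-75],"rotation":[0,0,0],"grip":255},{"xyz":[0,0,-130],"rotation":[0,0,0],"grip":255},{"xyz":[-15,5,-170],"rotation":[0,0,0],"grip":255},{"xyz":[-60,10,-180],"rotation":[0,0,0],"grip":255}]}}

```text
time: 11.12
ee_pos: [0.5178, -0.258, 0.2755]
eef_rot: [-0.691, 0.723, -0.002, 0.001]
ft_force: [0.7, 0.8, -2.8]
width: 0.0095
```

Run:
```python
from bench import r,viewer
from h import *
inc(r,[[515,0,290],[507,362,270]],tool(-6,0))
```

```text
t 11.125 tcp [ 517.8 -258.   275.5] F [ 0.7  0.8 -2.8] w 9.5 rotvec [-0.3 -0.1  3.5]
q [ 0.92  0.27 -0.64  1.5   0.16  1.43 -1.35]
 to [515, 0, 290] xyz [-257.6   14.1  -15. ]
 to [507, 362, 270] xyz [-618.9   38.2    4.4]
```

{"method": "apply_moves", "body": {"increments": [{"xyz":[-55,3,-4],"rotation":[0,0,1],"grip":255},{"xyz":[-113,6,-8],"rotation":[0,0,2],"grip":255},{"xyz":[-171,10,-8],"rotation":[0,0,3],"grip":255},{"xyz":[-229,13,-8],"rotation":[0,0,3.5],"grip":255},{"xyz":[-287,16,-8],"rotation":[0,0,3.5],"grip":255}]}}

```text
time: 11.75
ee_pos: [0.514, 0.0312, 0.283]
eef_rot: [-0.669, 0.743, -0.002, 0.001]
ft_force: [0.5, 0.8, -2.2]
width: 0.0098
```

Run:
```python
from bench import r,viewer
from h import *
inc(r,[[507,362,230]],tool(-6,0))
```

```text
t 11.75 tcp [514.   31.2 283. ] F [ 0.5  0.8 -2.2] w 9.8 rotvec [-0.3 -0.1 -0.1]
q [ 0.63  0.13 -0.84  1.63  0.1   1.42 -1.9 ]
 to [507, 362, 230] xyz [-328.3   42.1   52.1]
```

{"method": "apply_moves", "body": {"increments": [{"xyz":[-50,6,0],"rotation":[0,0,0],"grip":255},{"xyz":[-105,13,0],"rotation":[0,0,0],"grip":255},{"xyz":[-163,21,0],"rotation":[0,0,0],"grip":255},{"xyz":[-220,28,5],"rotation":[0,0,0],"grip":255},{"xyz":[-275,36,10],"rotation":[0,0,0],"grip":255}]}}

```text
time: 12.38
ee_pos: [0.5071, 0.3099, 0.2719]
eef_rot: [-0.669, 0.744, -0.003, 0.001]
ft_force: [1.6, -0.9, -1.7]
width: 0.0093
```

Run:
```python
from bench import r,viewer
from h import *
inc(r,[[507,362,220]],tool(-6,0))
c=cam(viewer,'wrist'); P=cloud(c); cv2.imwrite('pics/w8.png',c['img'])
m=sl('lip wrist',P,[.38,.65,.3,.43],[.062,.078])
```

```text
t 12.375 tcp [507.1 309.9 271.9] F [ 1.6 -0.9 -1.7] w 9.3 rotvec [-0.3 -0.1 -0.1]
q [ 0.11  0.39 -0.96  1.45  0.32  1.47 -2.53]
 to [507, 362, 220] xyz [-51.9   5.9  51.7]
lip wrist 424 c [519.2 361.5] size [ 37.6 160.7] yaw -6.76 z [62.3 66.  71.7]
```

View pics/w8.png

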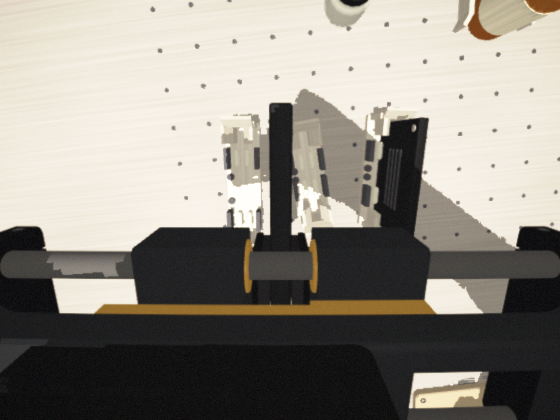

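J7 is close to its limit. The panel may go in either way round, so I turn it half a turn here, high above everything.

{"method": "apply_moves", "body": {"increments": [{"xyz":[0,0,0],"rotation":[0,0,-10],"grip":255},{"xyz":[0,0,0],"rotation":[0,0,-20],"grip":255},{"xyz":[0,0,0],"rotation":[0,0,-30],"grip":255},{"xyz":[0,0,0],"rotation":[0,0,-40],"grip":255},{"xyz":[0,0,0],"rotation":[0,0,-50],"grip":255}]}}

```text
time: 13.05
ee_pos: [0.5031, 0.3178, 0.2705]
eef_rot: [0.923, -0.385, 0.001, -0.001]
ft_force: [0.9, -0.3, -1.0]
width: 0.0096
```

Run:
```python
from bench import r,viewer
from h import *
inc(r,[[507,362,270]],tool(174,0))
```

```text
t 13.05 tcp [503.1 317.8 270.5] F [ 0.9 -0.3 -1. ] w 9.6 rotvec [-0.000e+00 -1.000e-01 -1.292e+02]
q [ 0.19  0.46 -1.12  1.44  0.41  1.49 -1.71]
 to [507, 362, 270] xyz [-28.7 -33.9   0.6]
```

{"method": "apply_moves", "body": {"increments": [{"xyz":[-6,-7,0],"rotation":[0,0,-10.6],"grip":255},{"xyz":[-12,-14,0],"rotation":[0,0,-21.2],"grip":255},{"xyz":[-18,-21,0],"rotation":[0,0,-31.8],"grip":255},{"xyz":[-24,-28,0],"rotation":[0,0,-42.4],"grip":255},{"xyz":[-28,-34,0],"rotation":[0,0,-53],"grip":255}]}}

```text
time: 13.68
ee_pos: [0.5075, 0.3617, 0.2702]
eef_rot: [0.997, 0.071, 0.001, -0.0]
ft_force: [-0.6, 0.5, -1.9]
width: 0.0095
```

{"method": "apply_moves", "body": {"increments": [{"xyz":[0,0,0],"rotation":[0,0,-10.6],"grip":255},{"xyz":[0,0,0],"rotation":[0,0,-21.2],"grip":255},{"xyz":[0,0,0],"rotation":[0,0,-31.8],"grip":255},{"xyz":[0,0,0],"rotation":[0,0,-42.4],"grip":255},{"xyz":[0,0,0],"rotation":[0,0,-53],"grip":255}]}}

```text
time: 14.3
ee_pos: [0.5076, 0.3613, 0.2698]
eef_rot: [0.86, 0.511, 0.0, 0.0]
ft_force: [-0.2, -0.1, -2.1]
width: 0.0098
```

Run:
```python
from bench import r,viewer
from h import *
inc(r,[[507,362,250]],tool(174,0))
```

```text
t 14.3 tcp [507.6 361.3 269.8] F [-0.2 -0.1 -2.1] w 9.8 rotvec [  0.1  -0.  -22.5]
q [ 0.18  0.7  -1.41  1.36  0.69  1.63 -0.06]
 to [507, 362, 250] xyz [ 0.3 -0.8 19.8]
```

{"method": "apply_moves", "body": {"increments": [{"xyz":[0,0,0],"rotation":[0,0,-10],"grip":255},{"xyz":[0,0,20],"rotation":[0,0,-19],"grip":255},{"xyz":[0,0,40],"rotation":[0,0,-22.5],"grip":255},{"xyz":[0,0,55],"rotation":[0,0,-22.5],"grip":255},{"xyz":[0,0,55],"rotation":[0,0,-22.5],"grip":255}]}}

```text
time: 14.92
ee_pos: [0.5075, 0.3608, 0.2137]
eef_rot: [0.744, 0.668, -0.001, 0.0]
ft_force: [-0.9, -0.2, -1.1]
width: 0.0097
```

Run:
```python
from bench import r,viewer
from h import *
inc(r,[[507,362,200]],tool(174,0))
for n in ['wrist','top','scene']:
    c=cam(viewer,n); P=cloud(c); cv2.imwrite(f'pics/{n}9.png',c['img'])
    for z0,z1 in [(.062,.078),(.196,.215),(.14,.19),(.115,.135)]:
        m=sl(f'{n} {z0}',P,[.38,.65,.32,.41],[z0,z1])
```

```text
t 14.925 tcp [507.5 360.8 213.7] F [-0.9 -0.2 -1.1] w 9.7 rotvec [-0.   0.1 -0.1]
q [ 0.2   0.76 -1.41  1.44  0.75  1.56  0.29]
 to [507, 362, 200] xyz [ 1.2 -0.6 13.7]
wrist 0.062 386 c [426.3 369.5] size [36.7 31.8] yaw 83.99 z [62.5 65.3 71.4]
wrist 0.196 156 c [496. 362.] size [27.2  2.7] yaw 84.5 z [205.5 210.7 214.9]
top 0.062 48 c [415.7 374.4] size [30.4  7.8] yaw 74.62 z [64.3 70.1 74.6]
scene 0.062 172 c [507.2 363.7] size [ 37.5 193.2] yaw -5.77 z [62.2 65.7 74.1]
scene 0.196 73 c [522.  362.7] size [138.7  26.8] yaw 0.24 z [196.9 208.1 214.7]
scene 0.14 106 c [550.8 364.3] size [ 9.8 83.4] yaw -13.79 z [143.2 169.7 189.4]
scene 0.115 14 c [528.1 364.6] size [  5.8 126.6] yaw -7.89 z [131.  133.6 134.6]
```

View pics/wrist9.png

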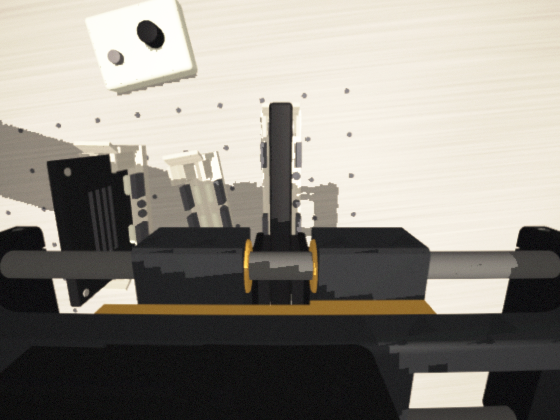

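View pics/scene9.png

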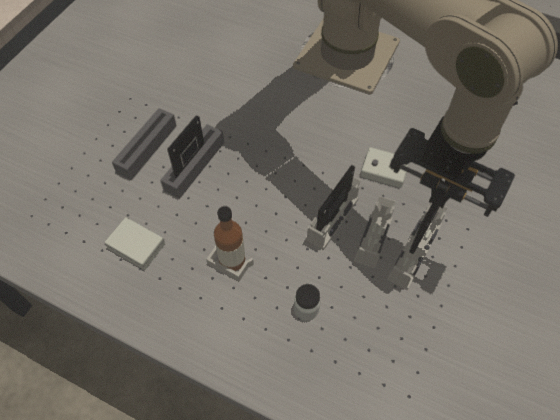

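View pics/top9.png

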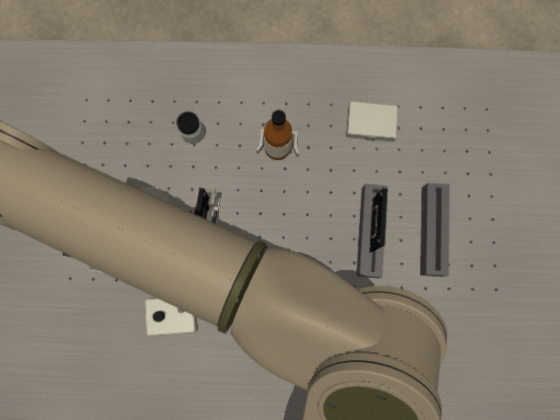

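Run:
```python
from bench import r,viewer
from h import *
inc(r,[[507,362,170]],tool(174,0))
c=cam(viewer,'wrist'); P=cloud(c)
u=c['img']
# panel top face in hand
m=(P[...,2]>.225)&(P[...,2]<.25)&(P[...,0]>.40)&(P[...,0]<.475)&(P[...,1]>.33)&(P[...,1]<.40)
rect('panel top',P[m]); 
# fit line of panel centre by x bins
def line(m,name,z0=None):
    q=P[m]; xs=[];ys=[]
    for x in np.arange(.41,.48,.006):
        s=q[abs(q[:,0]-x)<.003]
        if len(s)>8: xs.append(x); ys.append((s[:,1].min()+s[:,1].max())/2)
    if len(xs)>2:
        k=np.polyfit(xs,ys,1); print(name,'yaw',np.degrees(np.arctan(k[0])),'y at .43',np.polyval(k,.43)*1000,'at .508',np.polyval(k,.508)*1000,len(xs))
line(m,'panel')
m2=(P[...,2]>.058)&(P[...,2]<.076)&(P[...,0]>.40)&(P[...,0]<.475)&(P[...,1]>.33)&(P[...,1]<.41)
rect('lip',P[m2]); line(m2,'lip')
print('panel end x',np.nanmin(P[m][:,0]), 'lip end x',np.nanmin(P[m2][:,0]))
cv2.imwrite('pics/w10.png',cv2.resize(u[80:240,200:360],None,fx=3.7,fy=3.7,interpolation=cv2.INTER_CUBIC))
```

```text
t 15.075 tcp [507.8 361.6 215.6] F [ 0.2  1.1 -2.2] w 9.6 rotvec [ 0.1 -0.  -0.1]
q [ 0.2   0.76 -1.41  1.44  0.75  1.56  0.3 ]
 to [507, 362, 170] xyz [ 0.3 -0.9 45.6]
panel top 2551 c [451.7 367.4] size [11.3 47.6] yaw -6.41 z [238.3 240.2 241.5]
panel yaw -5.756545046053668 y at .43 369.6221696914904 at .508 361.75898209683777 9
lip 426 c [426.1 369.7] size [37.1 31. ] yaw 83.95 z [59.  65.2 71. ]
lip yaw -4.833703456255395 y at .43 369.3110407201738 at .508 362.7149894679285 6
panel end x 0.4276256804666255 lip end x 0.40917107663359603
```

View pics/w10.png

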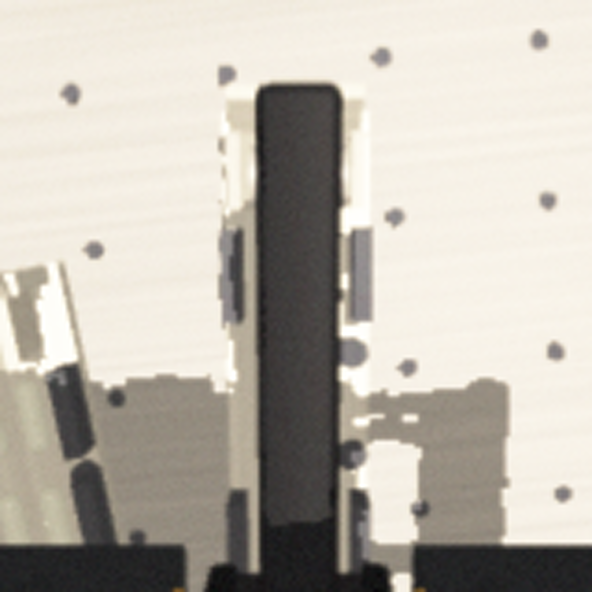

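{"method": "apply_moves", "body": {"increments": [{"xyz":[0,-1.5,30],"rotation":[0,0,0],"grip":255},{"xyz":[0,-1.5,50],"rotation":[0,0,0],"grip":255},{"xyz":[0,-1.5,65],"rotation":[0,0,0],"grip":255},{"xyz":[0,-1.5,75],"rotation":[0,0,0],"grip":255},{"xyz":[0,-1.5,82],"rotation":[0,0,0],"grip":255}]}}

```text
time: 15.75
ee_pos: [0.5065, 0.362, 0.1334]
eef_rot: [0.744, 0.669, 0.001, 0.0]
ft_force: [-0.9, 0.0, -2.1]
width: 0.0099
```

Run:
```python
from bench import r,viewer
from h import *
inc(r,[[506.3,361.2,112],[506.3,361.2,95]],tool(174,0))
c=cam(viewer,'wrist');cv2.imwrite('pics/w11.png',cv2.resize(c['img'][80:240,200:360],None,fx=3.7,fy=3.7,interpolation=cv2.INTER_CUBIC))
```

```text
t 15.75 tcp [506.5 362.  133.4] F [-0.9  0.  -2.1] w 9.9 rotvec [ 0.1 -0.1 -0.1]
q [ 0.19  0.83 -1.36  1.54  0.81  1.43  0.25]
 to [506.3, 361.2, 112] xyz [-0.8 -0.1 21.4]
 to [506.3, 361.2, 95] xyz [-0.8 -0.2 38.4]
```

View pics/w11.png

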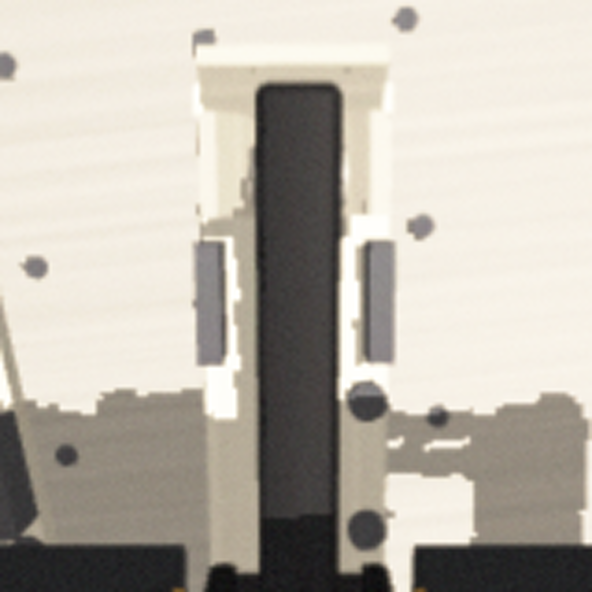

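{"method": "apply_moves", "body": {"increments": [{"xyz":[-0.9,0,6],"rotation":[0,0,0],"grip":255},{"xyz":[-0.9,0,12],"rotation":[0,0,0],"grip":255},{"xyz":[-0.9,0,17],"rotation":[0,0,0],"grip":255},{"xyz":[-0.9,0,22],"rotation":[0,0,0],"grip":255},{"xyz":[-0.9,0,25],"rotation":[0,0,0],"grip":255}]}}

```text
time: 16.42
ee_pos: [0.5064, 0.3616, 0.1081]
eef_rot: [0.744, 0.669, 0.001, -0.0]
ft_force: [-0.3, -0.4, 8.4]
width: 0.0097
```

Run:
```python
from bench import r,viewer
from h import *
inc(r,[[506.3,361.2,112],[506.3,361.2,95]],tool(174,0))
c=cam(viewer,'wrist');cv2.imwrite('pics/w12.png',cv2.resize(c['img'][80:240,200:360],None,fx=3.7,fy=3.7,interpolation=cv2.INTER_CUBIC))
```

```text
t 16.425 tcp [506.4 361.6 108.1] F [-0.3 -0.4  8.4] w 9.7 rotvec [ 0.1 -0.1 -0.1]
q [ 0.19  0.85 -1.33  1.57  0.84  1.39  0.24]
 to [506.3, 361.2, 112] xyz [-0.4 -0.  -3.9]
 to [506.3, 361.2, 95] xyz [-0.5 -0.1 13.1]
```

View pics/w12.png

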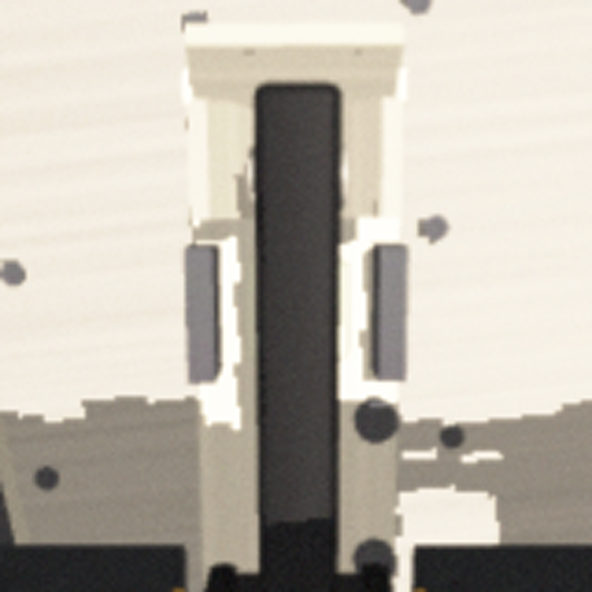

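The panel sits on the rollers (8 N up, z=108) and is centred between the lips. I push it home.

{"method": "apply_moves", "body": {"increments": [{"xyz":[-0.3,0,4],"rotation":[0,0,0],"grip":255},{"xyz":[-0.3,0,8],"rotation":[0,0,0],"grip":255},{"xyz":[-0.3,0,11],"rotation":[0,0,0],"grip":255},{"xyz":[-0.3,0,13],"rotation":[0,0,0],"grip":255},{"xyz":[-0.3,0,13],"rotation":[0,0,0],"grip":255}], "squeeze": 60}}

```text
time: 17.1
ee_pos: [0.5065, 0.3618, 0.097]
eef_rot: [0.744, 0.669, 0.002, 0.0]
ft_force: [-3.3, -2.8, 14.5]
width: 0.0096
```

Run:
```python
from bench import r,viewer
from h import *
inc(r,[[506.3,361.2,95]],tool(174,0))
c=cam(viewer,'wrist'); P=cloud(c)
m=(P[...,2]>.09)&(P[...,2]<.15)&(P[...,0]>.40)&(P[...,0]<.475)&(P[...,1]>.33)&(P[...,1]<.40)
rect('panel top',P[m])
c=cam(viewer,'scene'); P=cloud(c)
m=(P[...,2]>.10)&(P[...,2]<.15)&(P[...,0]>.40)&(P[...,0]<.6)&(P[...,1]>.34)&(P[...,1]<.38)
rect('panel top',P[m])
```

```text
t 17.1 tcp [506.5 361.8  97. ] F [-3.3 -2.8 14.5] w 9.6 rotvec [ 0.2 -0.1 -0.1]
q [ 0.18  0.86 -1.32  1.58  0.85  1.38  0.24]
 to [506.3, 361.2, 95] xyz [-0.6 -0.1  2. ]
panel top 2621 c [451.1 367.4] size [11.7 48.8] yaw -5.55 z [119.7 121.8 123.1]
panel top 345 c [538.7 363.5] size [102.8  29.4] yaw 1.95 z [102.  121.1 139.1]
```

{"method": "apply_moves", "body": {"increments": [{"xyz":[-0.3,0,4],"rotation":[0,0,0],"grip":255},{"xyz":[-0.3,0,4],"rotation":[0,0,0],"grip":255}]}}

```text
time: 17.45
ee_pos: [0.5066, 0.3625, 0.0969]
eef_rot: [0.743, 0.669, 0.003, 0.001]
ft_force: [-6.0, -7.7, 31.4]
width: 0.0095
```

Run:
```python
from bench import r,viewer
from h import *
inc(r,[[506.3,361.2,95]],tool(174,0))
c=cam(viewer,'wrist'); P=cloud(c)
m=(P[...,2]>.09)&(P[...,2]<.15)&(P[...,0]>.40)&(P[...,0]<.475)&(P[...,1]>.33)&(P[...,1]<.40)
rect('panel top',P[m])
```

```text
t 17.45 tcp [506.6 362.5  96.9] F [-6.  -7.7 31.4] w 9.5 rotvec [ 0.3 -0.2 -0.1]
q [ 0.18  0.86 -1.33  1.58  0.85  1.38  0.23]
 to [506.3, 361.2, 95] xyz [-1.3 -0.2  1.9]
panel top 2642 c [451.2 368.3] size [11.6 48.8] yaw -6.31 z [119.4 121.7 123.1]
```

On the floor: 31 N with no further travel, and the top at 122 mm. I release and rise.

{"method": "apply_moves", "body": {"increments": [{"xyz":[-0.5,0,0],"rotation":[0,0,0],"grip":255},{"xyz":[-0.5,0,0],"rotation":[0,0,0],"grip":140},{"xyz":[-0.5,0,0],"rotation":[0,0,0],"grip":100},{"xyz":[-0.5,0,0],"rotation":[0,0,0],"grip":100},{"xyz":[-0.5,0,-3],"rotation":[0,0,0],"grip":100}]}}

```text
time: 18.12
ee_pos: [0.5065, 0.3618, 0.0997]
eef_rot: [0.743, 0.669, 0.003, 0.001]
ft_force: [0.3, 0.3, 0.1]
width: 0.0416
```

{"method": "apply_moves", "body": {"increments": [{"xyz":[0,0,-30],"rotation":[0,0,0],"grip":100},{"xyz":[0,0,-80],"rotation":[0,0,0],"grip":100},{"xyz":[0,0,-135],"rotation":[0,0,0],"grip":100},{"xyz":[-20,0,-170],"rotation":[0,0,0],"grip":0},{"xyz":[-60,0,-180],"rotation":[0,0,0],"grip":0}]}}

```text
time: 18.75
ee_pos: [0.4986, 0.3033, 0.282]
eef_rot: [0.742, 0.67, 0.005, 0.0]
ft_force: [0.7, -0.9, -0.5]
width: 0.0656
```

Run:
```python
from bench import r,viewer
from h import *
inc(r,[[510,0,290],[525,-182,280]],tool(175.8,0))
c=cam(viewer,'wrist'); P=cloud(c); cv2.imwrite('pics/w13.png',c['img'])
m=(P[...,2]>.09)&(P[...,2]<.15)&(P[...,0]>.40)&(P[...,0]<.6)&(P[...,1]>.33)&(P[...,1]<.40)
rect('panel top',P[m])
print([ (n) for n in [0]])
sl('dock short',P,[.42,.6,.24,.31],[.062,.076])
```

```text
t 18.75 tcp [498.6 303.3 282. ] F [ 0.7 -0.9 -0.5] w 65.6 rotvec [ 0.4 -0.4 -1.7]
q [ 0.36  0.6  -1.44  1.46  0.59  1.58  0.44]
 to [510, 0, 290] xyz [-300.5   42.4   -9.7]
 to [525, -182, 280] xyz [-480.1   75.9   -0.6]
panel top 1766 c [502.8 362.5] size [ 11.1 152. ] yaw -5.61 z [ 92.1 121.4 123.4]
[0]
dock short 596 c [514.6 270.7] size [135.4  37.1] yaw 3.65 z [62.3 65.6 71.7]
```

View pics/w13.png

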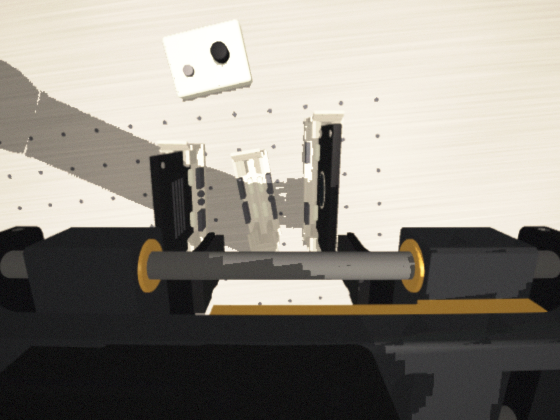

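{"method": "apply_moves", "body": {"increments": [{"xyz":[-55,8,-3],"rotation":[0,0,0],"grip":0},{"xyz":[-113,17,-6],"rotation":[0,0,0],"grip":0},{"xyz":[-171,26,-8],"rotation":[0,0,-1],"grip":0},{"xyz":[-229,36,-8],"rotation":[0,0,-1.7],"grip":0},{"xyz":[-287,45,-8],"rotation":[0,0,-1.7],"grip":0}]}}

```text
time: 19.42
ee_pos: [0.5136, 0.0056, 0.2897]
eef_rot: [0.734, 0.679, 0.003, 0.002]
ft_force: [0.5, 0.4, 0.5]
width: 0.0867
```

Run:
```python
from bench import r,viewer
from h import *
inc(r,[[528,-182,270]],tool(175.8,0))
```

```text
t 19.425 tcp [513.6   5.6 289.7] F [0.5 0.4 0.5] w 86.7 rotvec [ 0.4 -0.1 -0.3]
q [ 1.11  0.33 -1.43  1.62  0.33  1.48  1.15]
 to [528, -182, 270] xyz [-185.9   28.9   19.5]
```

{"method": "apply_moves", "body": {"increments": [{"xyz":[-45,7,4],"rotation":[0,0,0],"grip":0},{"xyz":[-100,15,9],"rotation":[0,0,0],"grip":0},{"xyz":[-150,23,13],"rotation":[0,0,0],"grip":0},{"xyz":[-186,29,18],"rotation":[0.4,0,-0.3],"grip":0},{"xyz":[-186,29,18],"rotation":[0.4,0,-0.3],"grip":0}]}}

```text
time: 20.05
ee_pos: [0.5276, -0.1854, 0.2706]
eef_rot: [0.734, 0.679, 0.001, -0.001]
ft_force: [0.9, 0.3, 0.3]
width: 0.087
```

Run:
```python
from bench import r,viewer
from h import *
c=cam(viewer,'wrist'); P=cloud(c); cv2.imwrite('pics/w14.png',c['img'])
sl('panel',P,[.4,.65,-.23,-.13],[.128,.146])
inc(r,[[527,-182,110]],tool(175.8,0))
```

```text
panel 1095 c [ 523.9 -183.8] size [ 10.8 107.6] yaw -3.48 z [135.2 137.8 139.2]
t 20.1 tcp [ 527.9 -182.8  271.2] F [0.1 1.4 0.9] w 86.8 rotvec [ 0.  -0.2 -0.1]
q [ 1.27  0.47 -1.34  1.53  0.45  1.5   1.42]
 to [527, -182, 110] xyz [  0.3  -0.9 161.2]
```

View pics/w14.png

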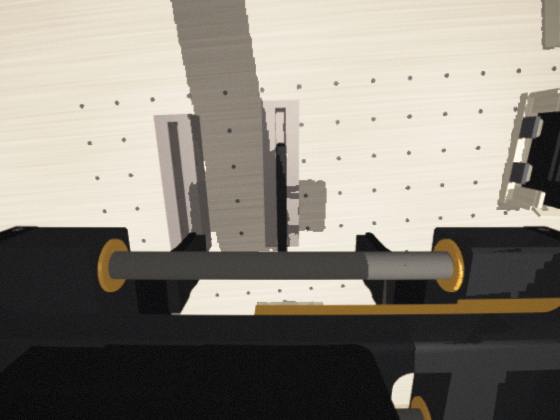

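{"method": "apply_moves", "body": {"increments": [{"xyz":[0,-2,40],"rotation":[0,0,-0.3],"grip":0},{"xyz":[0,-2,90],"rotation":[0,0,-0.3],"grip":0},{"xyz":[0,-2,135],"rotation":[0,0,-0.3],"grip":0},{"xyz":[0,-2,159],"rotation":[0,0,-0.3],"grip":0},{"xyz":[0,-2,159],"rotation":[0,0,-0.3],"grip":0}]}}

```text
time: 20.72
ee_pos: [0.5252, -0.1806, 0.1114]
eef_rot: [0.731, 0.683, 0.001, -0.002]
ft_force: [0.2, -0.3, 0.6]
width: 0.0871
```

Run:
```python
from bench import r,viewer
from h import *
inc(r,[[526,-183,112]],tool(176,0))
c=cam(viewer,'wrist'); cv2.imwrite('pics/w15.png',c['img']); P=cloud(c)
sl('panel',P,[.4,.65,-.23,-.13],[.128,.146])
```

```text
t 20.725 tcp [ 525.2 -180.6  111.4] F [ 0.2 -0.3  0.6] w 87.1 rotvec [-0.1 -0.2  0.1]
q [ 1.2   0.59 -1.22  1.74  0.59  1.23  1.33]
 to [526, -183, 112] xyz [-2.3  1.  -0.6]
panel 3010 c [ 520.5 -181. ] size [85.2 77.7] yaw 45.29 z [129.5 137.8 144.5]
```

View pics/w15.png

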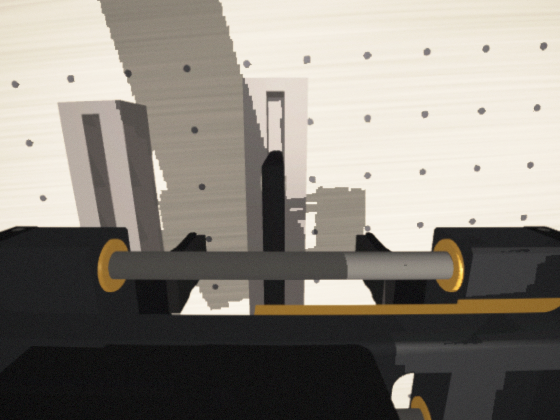

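{"method": "apply_moves", "body": {"increments": [{"xyz":[-3,1,0],"rotation":[0,0,0],"grip":255},{"xyz":[-3,1,0],"rotation":[0,0,0],"grip":255},{"xyz":[-3,1,0],"rotation":[0,0,0],"grip":255},{"xyz":[-3,1,0],"rotation":[0,0,0],"grip":255},{"xyz":[-3,1,0],"rotation":[0,0,0],"grip":255}], "squeeze": 30}}

```text
time: 21.4
ee_pos: [0.5269, -0.1839, 0.1128]
eef_rot: [0.731, 0.683, 0.001, -0.001]
ft_force: [0.3, 0.4, 0.8]
width: 0.0451
```

{"method": "apply_moves", "body": {"increments": [{"xyz":[0,0,0],"rotation":[0,0,0],"grip":255},{"xyz":[0,0,0],"rotation":[0,0,0],"grip":255},{"xyz":[0,0,0],"rotation":[0,0,0],"grip":255},{"xyz":[0,0,0],"rotation":[0,0,0],"grip":255}], "squeeze": 50}}

```text
time: 21.9
ee_pos: [0.5269, -0.184, 0.1128]
eef_rot: [0.731, 0.683, 0.001, -0.001]
ft_force: [-0.2, 0.4, -0.8]
width: 0.0097
```

Run:
```python
from bench import r,viewer
from h import *
inc(r,[[526,-183,112]],tool(176,0))
c=cam(viewer,'wrist'); cv2.imwrite('pics/w16.png',c['img']); P=cloud(c)
m=(P[...,2]>.13)&(P[...,2]<.145)&(P[...,0]>.40)&(P[...,0]<.515)&(abs(P[...,1]+.183)<.02)
rect('panel',P[m])
```

```text
t 21.9 tcp [ 526.9 -184.   112.8] F [-0.2  0.4 -0.8] w 9.7 rotvec [ 0.  -0.2  0.1]
q [ 1.2   0.6  -1.22  1.74  0.59  1.24  1.34]
 to [526, -183, 112] xyz [ 0.9 -0.9  0.8]
panel 2133 c [ 492.3 -182.6] size [26.9 44.6] yaw -1.8 z [131.4 137.8 139.1]
```

{"method": "apply_moves", "body": {"increments": [{"xyz":[0,0,-25],"rotation":[0,0,0],"grip":255},{"xyz":[0,0,-75],"rotation":[0,0,0],"grip":255},{"xyz":[0,0,-130],"rotation":[0,0,0],"grip":255},{"xyz":[15,0,-170],"rotation":[0,0,0],"grip":255},{"xyz":[60,0,-182],"rotation":[0,0,0],"grip":255}]}}

```text
time: 22.58
ee_pos: [0.5316, -0.1263, 0.297]
eef_rot: [0.732, 0.681, 0.002, -0.0]
ft_force: [0.4, -0.3, -2.2]
width: 0.0098
```

Run:
```python
from bench import r,viewer
from h import *
inc(r,[[515,80,295],[518,272,290]],tool(183.65,0))
```

```text
t 22.575 tcp [ 531.6 -126.3  297. ] F [ 0.4 -0.3 -2.2] w 9.8 rotvec [ 0.2 -0.2 -7.8]
q [ 1.21  0.42 -1.36  1.52  0.4   1.53  1.35]
 to [515, 80, 295] xyz [204.5 -31.6   2.6]
 to [518, 272, 290] xyz [396.2 -42.7   8.2]
```

{"method": "apply_moves", "body": {"increments": [{"xyz":[55,-8,0],"rotation":[0,0,-1.6],"grip":255},{"xyz":[113,-16,1],"rotation":[0,0,-3.2],"grip":255},{"xyz":[171,-24,2],"rotation":[0,0,-4.8],"grip":255},{"xyz":[229,-32,4],"rotation":[0,0,-6.4],"grip":255},{"xyz":[287,-36,6],"rotation":[0,0,-7.8],"grip":255}]}}

```text
time: 23.2
ee_pos: [0.5163, 0.164, 0.2917]
eef_rot: [0.684, 0.729, 0.002, 0.001]
ft_force: [1.3, 0.2, -2.2]
width: 0.0095
```

Run:
```python
from bench import r,viewer
from h import *
inc(r,[[518,272,260],[518,272,230]],tool(183.65,0))
```

```text
t 23.2 tcp [516.3 164.  291.7] F [ 1.3  0.2 -2.2] w 9.5 rotvec [ 0.2 -0.1 -0. ]
q [ 0.68  0.39 -1.35  1.54  0.38  1.51  0.96]
 to [518, 272, 260] xyz [107.6   8.4  32. ]
 to [518, 272, 230] xyz [107.6   8.3  62. ]
```

{"method": "apply_moves", "body": {"increments": [{"xyz":[50,4,0],"rotation":[0,0,0],"grip":255},{"xyz":[95,7,15],"rotation":[0,0,0],"grip":255},{"xyz":[107,8,40],"rotation":[0,0,0],"grip":255},{"xyz":[107,8,65],"rotation":[0,0,0],"grip":255},{"xyz":[107,8,65],"rotation":[0,0,0],"grip":255}]}}

```text
time: 23.82
ee_pos: [0.5169, 0.2708, 0.2253]
eef_rot: [0.684, 0.729, 0.0, 0.0]
ft_force: [0.6, -0.5, -1.0]
width: 0.0099
```

Run:
```python
from bench import r,viewer
from h import *
inc(r,[[518,272,170]],tool(183.65,0))
c=cam(viewer,'wrist'); P=cloud(c)
u=c['img']
zt=r.read_state()['ee_pos'][2]-.1048+.13
m=(abs(P[...,2]-zt)<.007)&(P[...,0]>.42)&(P[...,0]<.50)&(abs(P[...,1]-.272)<.03)
rect('panel top',P[m])
def line(m,name):
    q=P[m]; xs=[];ys=[]
    for x in np.arange(.43,.50,.005):
        s=q[abs(q[:,0]-x)<.003]
        if len(s)>8: xs.append(x); ys.append((s[:,1].min()+s[:,1].max())/2)
    if len(xs)>2:
        k=np.polyfit(xs,ys,1); print(name,'yaw',np.degrees(np.arctan(k[0])),'y at .46',np.polyval(k,.46)*1000,len(xs))
line(m,'panel')
m2=(P[...,2]>.058)&(P[...,2]<.076)&(P[...,0]>.42)&(P[...,0]<.60)&(abs(P[...,1]-.272)<.03)
rect('lip',P[m2]); line(m2,'lip')
print('panel end x',np.nanmin(P[m][:,0]), 'lip end x',np.nanmin(P[m2][:,0]))
cv2.imwrite('pics/w17.png',cv2.resize(u[80:240,200:360],None,fx=3.7,fy=3.7,interpolation=cv2.INTER_CUBIC))
c=cam(viewer,'scene'); P=cloud(c); sl('scene lip',P,[.4,.62,.24,.31],[.062,.076])
```

```text
t 23.825 tcp [516.9 270.8 225.3] F [ 0.6 -0.5 -1. ] w 9.9 rotvec [ 0. -0. -0.]
q [ 0.35  0.52 -1.24  1.54  0.5   1.43  0.73]
 to [518, 272, 170] xyz [ 1.1  1.1 55.3]
panel top 1924 c [480.3 268.4] size [40.   9.8] yaw 4.14 z [248.6 250.2 251.6]
panel yaw 3.7668297238086006 y at .46 267.23375267589836 9
lip 707 c [503.2 269.9] size [111.8  35.9] yaw 3.68 z [58.3 65.  71.5]
lip yaw -2.05704799407607 y at .46 267.7258808334828 8
panel end x 0.4600777952350678 lip end x 0.4463051717949127
scene lip 180 c [518.3 273.3] size [140.5  37.1] yaw 3.55 z [62.2 66.6 73.4]
```

View pics/w17.png

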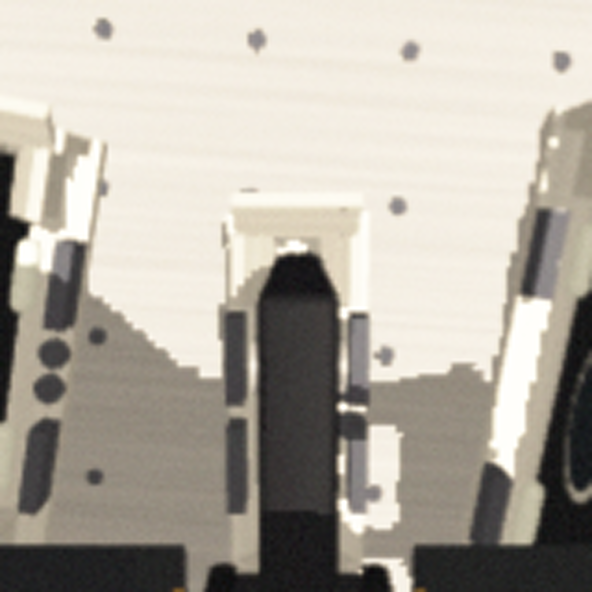

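{"method": "apply_moves", "body": {"increments": [{"xyz":[0,2,25],"rotation":[0,0,0],"grip":255},{"xyz":[0,2,45],"rotation":[0,0,0],"grip":255},{"xyz":[0,2,58],"rotation":[0,0,0],"grip":255},{"xyz":[0,2,66],"rotation":[0,0,0],"grip":255},{"xyz":[0,2,72],"rotation":[0,0,0],"grip":255}]}}

```text
time: 24.55
ee_pos: [0.5203, 0.2717, 0.1556]
eef_rot: [0.685, 0.729, 0.002, 0.001]
ft_force: [-0.1, 0.0, -1.5]
width: 0.0094
```

Run:
```python
from bench import r,viewer
from h import *
inc(r,[[518.5,271,132],[518.5,271,115]],tool(183.65,0))
c=cam(viewer,'wrist');cv2.imwrite('pics/w18.png',cv2.resize(c['img'][80:240,200:360],None,fx=3.7,fy=3.7,interpolation=cv2.INTER_CUBIC))
```

```text
t 24.55 tcp [520.3 271.7 155.6] F [-0.1  0.  -1.5] w 9.4 rotvec [ 0.2 -0.1 -0.1]
q [ 0.33  0.58 -1.19  1.62  0.56  1.32  0.69]
 to [518.5, 271, 132] xyz [-0.7 -1.9 23.6]
 to [518.5, 271, 115] xyz [-0.7 -1.9 40.6]
```

View pics/w18.png

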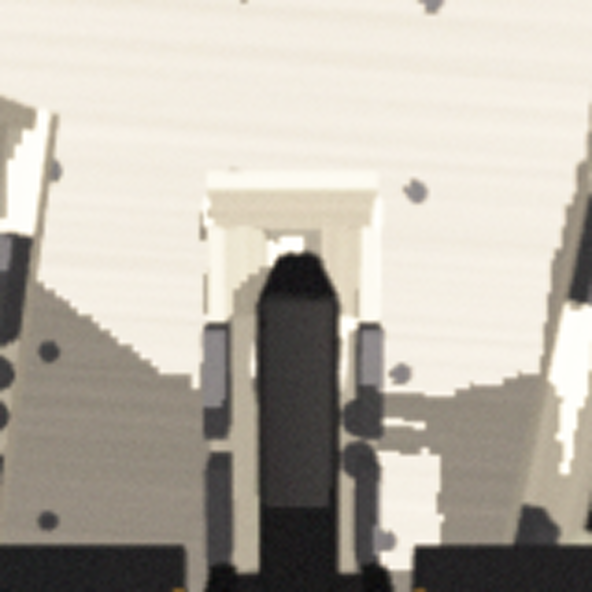

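{"method": "apply_moves", "body": {"increments": [{"xyz":[-0.7,-1,7],"rotation":[0,0,0],"grip":255},{"xyz":[-0.7,-1,14],"rotation":[0,0,0],"grip":255},{"xyz":[-0.7,-1,20],"rotation":[0,0,0],"grip":255},{"xyz":[-0.7,-1,25],"rotation":[0,0,0],"grip":255},{"xyz":[-0.7,-1,28],"rotation":[0,0,0],"grip":255}], "squeeze": 60}}

```text
time: 25.22
ee_pos: [0.5194, 0.2711, 0.1274]
eef_rot: [0.685, 0.729, 0.002, 0.001]
ft_force: [-1.3, -1.0, 8.9]
width: 0.0098
```

Run:
```python
from bench import r,viewer
from h import *
inc(r,[[519.3,271,116.8],[518.5,271,115]],tool(183.65,0))
c=cam(viewer,'wrist');cv2.imwrite('pics/w19.png',cv2.resize(c['img'][80:240,200:360],None,fx=3.7,fy=3.7,interpolation=cv2.INTER_CUBIC))
```

```text
t 25.225 tcp [519.4 271.1 127.4] F [-1.3 -1.   8.9] w 9.8 rotvec [ 0.2 -0.1 -0.1]
q [ 0.32  0.61 -1.17  1.65  0.58  1.27  0.67]
 to [519.3, 271, 116.8] xyz [-0.1 -0.1 10.6]
 to [518.5, 271, 115] xyz [-0.1 -1.  12.4]
```

View pics/w19.png

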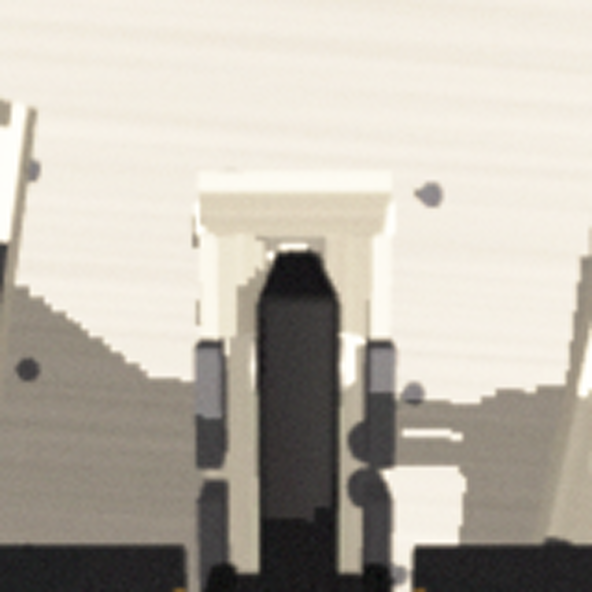

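{"method": "apply_moves", "body": {"increments": [{"xyz":[0,0,4],"rotation":[0,0,0],"grip":255},{"xyz":[0,0,8],"rotation":[0,0,0],"grip":255},{"xyz":[0,0,11],"rotation":[0,0,0],"grip":255},{"xyz":[0,0,13],"rotation":[0,0,0],"grip":255},{"xyz":[0,0,13],"rotation":[0,0,0],"grip":255}]}}

```text
time: 25.9
ee_pos: [0.5196, 0.2719, 0.1167]
eef_rot: [0.684, 0.729, 0.003, 0.001]
ft_force: [-7.2, -5.1, 23.0]
width: 0.0096
```

Run:
```python
from bench import r,viewer
from h import *
inc(r,[[519.3,271,116.8]],tool(183.65,0))
c=cam(viewer,'wrist'); P=cloud(c)
m=(abs(P[...,2]-.142)<.02)&(P[...,0]>.42)&(P[...,0]<.50)&(abs(P[...,1]-.272)<.02)
rect('panel top',P[m])
```

```text
t 25.9 tcp [519.6 271.9 116.7] F [-7.2 -5.1 23. ] w 9.6 rotvec [ 0.3 -0.1 -0. ]
q [ 0.31  0.62 -1.16  1.66  0.59  1.25  0.66]
 to [519.3, 271, 116.8] xyz [-0.9 -0.4 -0.1]
panel top 1918 c [481.5 269.7] size [37.4 11.7] yaw 4.75 z [133.4 141.7 143.1]
```

{"method": "apply_moves", "body": {"increments": [{"xyz":[-0.5,0,0],"rotation":[0,0,0],"grip":255},{"xyz":[-0.5,0,0],"rotation":[0,0,0],"grip":140},{"xyz":[-0.5,0,0],"rotation":[0,0,0],"grip":100},{"xyz":[-0.5,0,0],"rotation":[0,0,0],"grip":100},{"xyz":[-0.5,0,-3],"rotation":[0,0,0],"grip":100}]}}

```text
time: 26.58
ee_pos: [0.5195, 0.2714, 0.1196]
eef_rot: [0.684, 0.729, 0.002, 0.001]
ft_force: [0.2, 0.4, 0.6]
width: 0.0418
```

{"method": "apply_moves", "body": {"increments": [{"xyz":[0,0,-30],"rotation":[0,0,0],"grip":100},{"xyz":[0,0,-80],"rotation":[0,0,0],"grip":100},{"xyz":[0,0,-135],"rotation":[0,0,0],"grip":100},{"xyz":[-30,0,-165],"rotation":[0,0,0],"grip":100},{"xyz":[-80,0,-170],"rotation":[0,0,0],"grip":100}]}}

```text
time: 27.2
ee_pos: [0.5237, 0.1928, 0.2919]
eef_rot: [0.683, 0.73, 0.004, 0.001]
ft_force: [1.4, -0.7, -0.5]
width: 0.0529
```

{"method": "apply_moves", "body": {"increments": [{"xyz":[-55,0,0],"rotation":[0,0,0],"grip":100},{"xyz":[-110,0,0],"rotation":[0,0,0],"grip":100},{"xyz":[-165,0,0],"rotation":[0,0,0],"grip":100},{"xyz":[-220,10,0],"rotation":[0,0,0],"grip":100},{"xyz":[-270,20,0],"rotation":[0,0,0],"grip":100}]}}

```text
time: 27.82
ee_pos: [0.5619, -0.0777, 0.2914]
eef_rot: [0.683, 0.73, 0.004, 0.002]
ft_force: [0.7, 1.1, 0.8]
width: 0.0531
```

Run:
```python
from bench import r,viewer
from h import *
inc(r,[[520,-270,290]],tool(183.65,0))
for n in ['top','scene']:
    c=cam(viewer,n); P=cloud(c); cv2.imwrite(f'pics/{n}20.png',c['img'])
    sl(n+' long',P,[.38,.65,.33,.40],[.114,.130])
    sl(n+' short',P,[.38,.65,.24,.31],[.134,.150])
    sl(n+' parked',P,[.38,.65,.13,.21],[.12,.135])
bottle(viewer)
```

```text
t 27.825 tcp [561.9 -77.7 291.4] F [0.7 1.1 0.8] w 53.1 rotvec [ 0.5 -0.2  0.1]
q [ 1.04  0.45 -1.3   1.48  0.43  1.53  1.39]
 to [520, -270, 290] xyz [-189.1  -54.5    0.4]
top long 542 c [509.1 361.5] size [ 12.6 160.3] yaw -6.04 z [114.5 122.1 126. ]
top short 370 c [521.  271.3] size [109.3  10.9] yaw 3.99 z [134.9 142.4 146. ]
top parked 408 c [509.4 169.9] size [ 10.9 134.2] yaw -7.26 z [121.1 127.6 131.1]
scene long 382 c [510.2 363.8] size [ 11.5 162.4] yaw -6.26 z [116.9 121.8 125.7]
scene short 260 c [520.8 274.1] size [112.5  11.4] yaw 3.03 z [136.2 142.  145.5]
scene parked 315 c [509.7 172.1] size [ 11.6 135.6] yaw -7.32 z [120.8 126.3 129.9]
top cap 170 [696.5  17.6] [26.  23.8]
scene cap 153 [696.7  19.9] [25.3 25.1]
```

View pics/scene20.png

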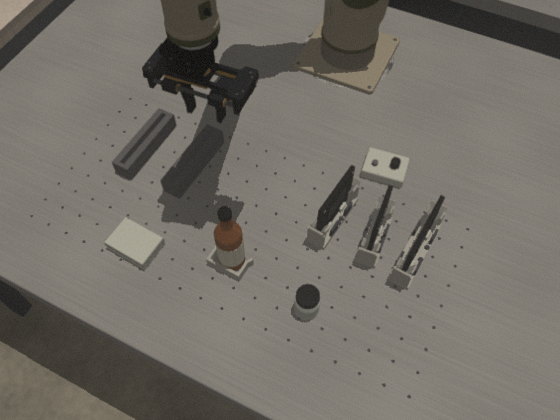

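View pics/top20.png

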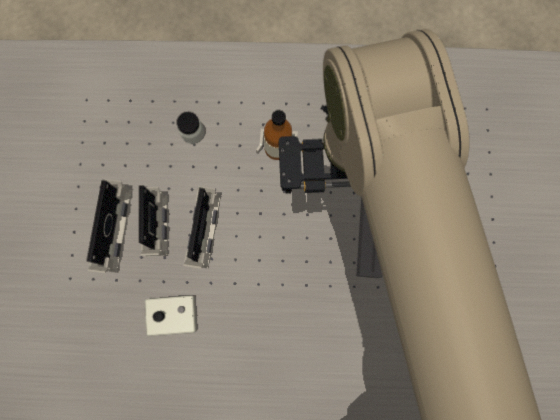

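{"method": "apply_moves", "body": {"increments": [{"xyz":[-30,-10,-10],"rotation":[0,0,0],"grip":100},{"xyz":[-30,-10,-10],"rotation":[0,0,0],"grip":100},{"xyz":[-30,-10,-10],"rotation":[0,0,0],"grip":100}]}}

```text
time: 28.4
ee_pos: [0.5536, -0.1047, 0.3009]
eef_rot: [0.683, 0.731, 0.005, 0.001]
ft_force: [-0.1, 0.3, -0.6]
width: 0.0527
```

Run:
```python
from bench import r,viewer
from h import *
c=bottle(viewer); P=cloud(c)
sl('bay',P,[.66,.76,-.05,.08],[.008,.030])
print(r.read_state()['ft_force'],r.close_job())
```

```text
top cap 168 [696.9  17.5] [25.9 23.7]
scene cap 157 [696.8  19.9] [25.1 25.8]
bay 447 c [706.8  20.7] size [87.8 51.5] yaw 87.26 z [ 9.1 22.5 28.8]
the job is handed in; nothing more can be done
[-0.43446164 -0.1420494  -0.13042129] None
```

Both panels are clipped home in the docks of their own length and the bottle stands in its bracket. I handed the job in at about 28.5 s of the 72 s allowed. The hand-in gave no verdict.

- **Order:** I slid the bottle in first because the task calls it in the way, then docked panel_long, then panel_short. The task text doesn't state the order outright, so this was my reading.
- **Bottle:** I pushed it upright and low until about 11 N built up against the back wall. Afterwards its axis read (697, 19) mm, within 1–2 mm of my estimate of the home spot.
- **panel_long:** its top stands at 122 mm, which is where it should be when home. It did not move further under a 31 N push. I put it in turned half a turn, to keep the last joint within its range.
- **panel_short:** its top stands at 142 mm, also as expected, after a 23 N push.
- **Left alone:** the parked panel measures the same as before. The slide box, jar and stick box look unmoved in the last pictures, but I did not measure them again.
- **Robot:** the gripper is open and clear of everything, with a wrist force of about 0.5 N.

The top and scene cameras disagree by 2–3 mm in y throughout. I used the wrist camera to line up both panels with their docks.

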